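# Load and shut the classroom water bath

### The arm

A 6-joint arm with a two-finger parallel gripper is mounted at the origin on the work surface. World frame = base frame: x ahead of the robot, y to its left, z up, the work surface at z = 0. Lengths are in m, angles in rad, forces in N, time in s.
With the tool pointing down it reaches from about 0.325 to 0.775 m from the base axis. Payload 5.5 kg.
Tool frame: the origin (TCP) lies midway between the tips of the shut fingers; the grasp point (between the pads) lies 19 mm behind it; z points along the fingers, y is the line along which they close (so a half turn about z gives the same grasp; the last joint's range is limited). The gripper opens to 88 mm and grips with 3 to 60 N. Pads are 20 mm wide; open, the fingers measure 115 mm over their backs; the gripper's body (75 mm by 178 mm) begins 61 mm behind the grasp point.
Start: joints at [1.209, 0.091, 1.231, -0, 1.82, -0.057], TCP at [0.18, 0.572, 0.223] pointing down, gripper open.
Joint ranges: [-2.87, 2.87], [-0.86, 2.18], [0.17, 2.46], [-1.51, 4.65], [0.06, 2.69], [-2.65, 2.65]. Speed limits (rad/s): [2.57, 2.57, 3.01, 3.14, 3.14, 3.14].

### API

Orientations are given as a 3x3 rotation matrix whose columns are the frame's x, y, z axes.
In Python, from station import get_obs, camera, sign_off gives the robot as it stands.
- The arm moves only by the shell command python3 -m inch 'ROWS' [FORCE]. ROWS is JSON, a list of rows, each an object of numbers: "x", "y", "z": the shift along the tool's x, y, z in m; "rx", "ry", "rz": the turn, a rotation vector about the tool's x, y, z in rad; "claw": the closure, from 0 (fully open) to 1 (shut). A call has 1 to 10 rows; each row shifts and turns the commanded pose from where the row before left it, along the tool's axes as they then stand; what a row does not reach is not made up. A row lasts 1/10 s, in which the tool goes at most 50 mm and 8.59 degrees, less where a joint would pass 70% of its speed; a pose out of reach is approached as far as the arm can. A call with a gripper value outside its range is refused whole. The fingers move at their own pace and stop on an object; FORCE is the grip in N (left out, the last holds). Time passes only in rows, so rows that do not move let the fingers close. It gives the time, the measured TCP pose, the force, the opening and the grip force at its end, in the units of the state.
- get_obs(): the state, without advancing time (a new reading comes with each control period).
- camera(name): name is "scene" or "side" or "wrist"; returns a dict with "image" (480x640x3 uint8, red, green, blue), "mtx" (3x3 intrinsics, pixels), "rvec" (rotation vector, rad) and "tvec" (3), from world to camera coordinates, as OpenCV has them; the wrist camera has in their place "mount" (4x4, takes a point from camera to tool coordinates, whose origin is the TCP and whose axes are the flange's). Camera axes: x right, y down, z forward; pixel columns grow to the right and rows downward; lengths in m; the calibration is good to about 2 mm. The wrist camera is an equidistant fisheye: a pixel r from the principal point sees the ray r / f radians off the axis. A picture is of the moment at which its call begins: read the wrist's pose just before it. There is no depth.
- sign_off(): hands the job in; it is judged then, once.
The state is a dict: "time_s": time; "qpos": joint angles; "joint_vel": joint speeds; "tau": joint torques, N m; "eef_pos": TCP position; "orientation": TCP orientation; "contact_force": force on the tool from outside, world axes, zero at the start; "ft_torque": the same for the moment, N m; "gripper_width": finger opening in m; "finger_force": force on a finger pad.
Only numpy, scipy, OpenCV 4.12 (cv2) and the standard library are available. Lean on these libraries where they do the work, as an engineer would, in place of code of your own. Each camera call takes 0.05 s, during which the arm holds its last target. There are 200 camera calls.

### The job

Get the dry water bath ready for the next class: take the green tube rack out of the bath and stand it in the blue tray, then stand every white flask upright in the bath and slide one coloured weight ring down over each flask's neck until it sits on the shoulder, so that the flasks cannot float once the bath is filled. Last, shut the clear lid and press it down until its catch snaps in and holds it. Spare rings stay lying flat on the bench; do not disturb the white dish, the black vial or the slide box.

Things in the scene. Friction and masses are not known exactly. Their poses are not given: they have to be found in the camera images.
- bath: White water bath, fixed, dry. Origin on the bench under the tank's centre; z up; -x is the front wall (nearer the robot), +x the hinge wall, y its length. Tank open at the top: inside 145 (x) by 300 mm (y), walls 12 mm thick, rim at z = 150 mm; things stand on its flat perforated platform at z = 30 mm. A grey control housing 75 mm long, 135 mm high is on its +y end.
- lid (a joint): Clear lid, 190 mm front to back, 324 mm wide, 6 mm thick. 0 = shut, grows as it opens (rad); starts at 1.65 to 1.8, limit 1.85. It stays where it is left when wide open, but springs up if nearly shut and not caught. From about 0.07 rad a sprung roller in the front wall resists its tongue; pressed past that, with about 10 N near the front edge, it snaps to 0 and stays.
- lid_hinge (a point): Middle of the lid's hinge axis, at bath x = 88.5, y = 0, z = 152 mm; fixed to the bath, axes as the bath's; the lid turns about its y. At lid angle a, a point of the lid's underside s from the hinge lies at -s cos a in x and s sin a in z from here; the outer face lies 6 mm further out, along (sin a, cos a) in x and z, which is away from the robot when the lid stands open.
- lid_press (a point): Point in the middle of the lid's outer face, 165 mm from the hinge; a good place to push and press; moves with the lid. z is the lid's outward normal (up when shut), x points to the hinge. Front edge at 194 mm from the hinge; a black grip bar, 150 mm long, stands 16 mm proud of the outer face at 181 to 193 mm; a black tongue hangs 30 mm from the underside there, outside the front wall.
- flask1_mid (a point): White plastic conical flask, 90 g, loose on the bench at first (two or three are present). The point is on its axis, half-way up, 57 mm above its foot; z along the axis to the mouth. 114 mm tall; 68 mm across at the foot; tapers from 68 mm at 10 mm height to 28 mm at 78 mm (the shoulder); above that a plain straight neck 28 mm across.
- flask2_mid (a point): White plastic conical flask, 90 g, loose on the bench at first (two or three are present). The point is on its axis, half-way up, 57 mm above its foot; z along the axis to the mouth. 114 mm tall; 68 mm across at the foot; tapers from 68 mm at 10 mm height to 28 mm at 78 mm (the shoulder); above that a plain straight neck 28 mm across.
- flask3_mid (a point): White plastic conical flask, 90 g, loose on the bench at first (two or three are present). The point is on its axis, half-way up, 57 mm above its foot; z along the axis to the mouth. 114 mm tall; 68 mm across at the foot; tapers from 68 mm at 10 mm height to 28 mm at 78 mm (the shoulder); above that a plain straight neck 28 mm across.
- ring1_mid (a point): Red coated weight ring, 220 g: 58 mm outside, 32 mm bore, 22 mm high, flat on the bench at first. The point is its centre, 11 mm above its underside; z along its axis. On a flask it rests on the taper just below the shoulder, its centre about 82 mm above the flask's foot (25 mm above the flask's mid point). The three rings are alike; any ring fits any flask.
- ring2_mid (a point): Yellow coated weight ring, 220 g: 58 mm outside, 32 mm bore, 22 mm high, flat on the bench at first. The point is its centre, 11 mm above its underside; z along its axis. On a flask it rests on the taper just below the shoulder, its centre about 82 mm above the flask's foot (25 mm above the flask's mid point). The three rings are alike; any ring fits any flask.
- ring3_mid (a point): Blue coated weight ring, 220 g: 58 mm outside, 32 mm bore, 22 mm high, flat on the bench at first. The point is its centre, 11 mm above its underside; z along its axis. On a flask it rests on the taper just below the shoulder, its centre about 82 mm above the flask's foot (25 mm above the flask's mid point). The three rings are alike; any ring fits any flask.
- rack_mid (a point): Green tube rack, empty, 160 g, standing in the bath at first. The point is in its middle, 56.5 mm above its foot; x along its length, z up. 130 (x) by 56 mm (y), decks at 0 to 6 and 45 to 50 mm; carrying handle: a bar along x, 80 mm long, 10 mm thick and deep, its centre 51.5 mm above this point, on two 8 mm square uprights at x = +-36 mm.
- tray: Shallow blue plastic tray fixed to the bench, for wet things: 200 mm (x) by 135 mm (y) outside, 22 mm high, walls and floor 4 mm. Origin under its centre; z up.
- dish: White round evaporating dish, 96 mm across, 35 mm high; origin under its centre. To be left alone.
- vial: Black screw-cap vial, 32 mm across, 62 mm high; origin under its centre. To be left alone.
- slidebox: Cream box of microscope slides, 85 by 125 mm, 35 mm high; origin under its centre. To be left alone.
Things that resemble listed ones, but are neither listed nor needed, are in the scene too. Of the things shaped like the part that bears ring1_mid, the red one is meant.

How it is judged:
By the outcome, as a careful person would: the job done as asked, in the order asked, and still so for the second after the job is handed in, with the robot touching nothing.
Of flask1, flask2, flask3 only 2 to 3 are there at a start; the rules pass over those that are not, and their reading is None.
At some moment in a run one of flask1, flask2, flask3 may be knocked a few centimetres aside while the robot is not near it.
It also fails if it takes over 210 s, if anything falls off the work surface, if the arm or the gripper's body presses on something with over 40 N, if the wrist force passes 120 N, or if a joint passes its speed limit or range.

## Working session

There is one attempt and no reset: what is moved stays moved. The work goes in short steps, Python scripts to look and compute and a shell command to move; the robot and the scene stay as the last step left them, time stands still between calls to the robot, and variables do not carry over. Pictures are saved under pics/ and viewed, at most 14 in all, crops included, and the job is handed in when it is done.

```bash
ls; mkdir -p pics; python3 - <<'E'
from station import *
import cv2
o=get_obs();print(o)
for n in("scene","side"):
    c=camera(n);cv2.imwrite(f"pics/{n}0.png",c["image"][:,:,::-1]);print(n,c["mtx"].tolist(),c["rvec"],c["tvec"])
c=camera("wrist");print(c["mtx"],c["mount"])
E
```

```text
pics
{'time_s': 0.0, 'qpos': array([ 1.20928487e+00,  9.18431137e-02,  1.23188460e+00, -1.15336581e-05,
        1.81980340e+00, -5.67190879e-02]), 'joint_vel': array([-0.00067556, -0.00117266, -0.00156151,  0.00095545,  0.00040574,
        0.00080301]), 'tau': array([-1.02945138e-03, -4.46492636e+01, -4.06420290e+01,  6.96609076e-02,
        3.04941146e-02, -1.47536980e-04]), 'eef_pos': array([0.17996653, 0.57205774, 0.22151704]), 'orientation': array([[-9.53908401e-01,  3.00097164e-01, -6.75153604e-04],
       [ 3.00097907e-01,  9.53906675e-01, -1.81711318e-03],
       [ 9.87230184e-05, -1.93597171e-03, -9.99998121e-01]]), 'contact_force': array([-0.37076292, -0.28128273, -0.8986214 ]), 'ft_torque': array([ 0.01113228,  0.0284873 , -0.00242475]), 'finger_force': 0.0, 'gripper_width': 0.08766850719151635}
scene [[534.466567227245, 0.0, 317.4511106759089], [0.0, 534.466567227245, 244.4795602395878], [0.0, 0.0, 1.0]] [ 1.92105795  1.3825491  -0.66395023] [-0.09837551 -0.22260101  1.71643247]
side [[496.6081185439493, 0.0, 313.981735619416], [0.0, 496.6081185439493, 239.24031698048594], [0.0, 0.0, 1.0]] [ 2.19900347 -0.10666455  0.06452088] [-0.49425103  0.10385557  1.11300259]
[[371.64829954   0.         315.48221562]
 [  0.         371.64829954 237.15708654]
 [  0.           0.           1.        ]] [[ 1.56397446e-04 -9.61756831e-01 -2.73904681e-01  7.50708099e-02]
 [ 9.99999762e-01 -3.36930684e-05  6.89297993e-04 -4.51874679e-04]
 [-6.72165743e-04 -2.73904724e-01  9.61756596e-01 -1.62104139e-01]
 [ 0.00000000e+00  0.00000000e+00  0.00000000e+00  1.00000000e+00]]
```

View pics/scene0.png

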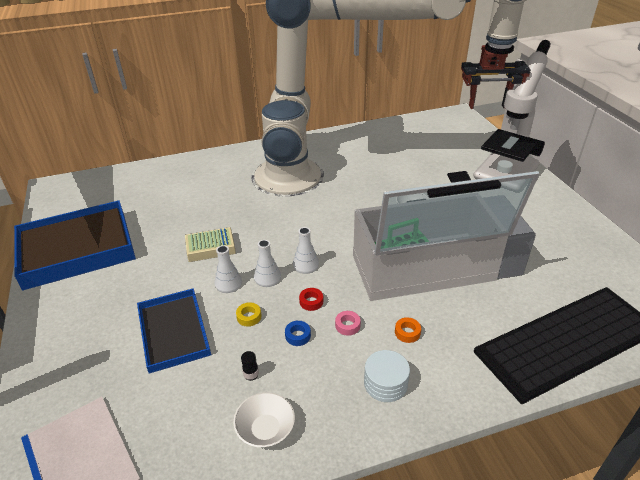

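View pics/side0.png

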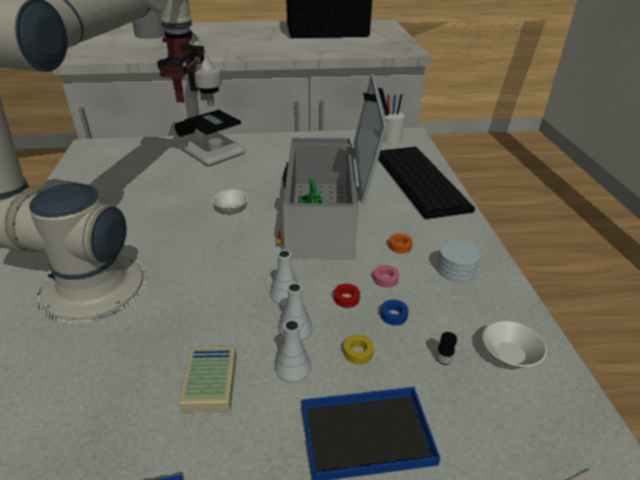

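```bash
cat > h.py <<'E'
import numpy as np, cv2
from station import get_obs, camera
K={'scene':(534.4666,317.451,244.48,[1.92105795,1.3825491,-0.66395023],[-0.09837551,-0.22260101,1.71643247]),
 'side':(496.608,313.98,239.24,[2.19900347,-0.10666455,0.06452088],[-0.49425103,0.10385557,1.11300259])}
def ray(n,u,v):
    f,cx,cy,r,t=K[n];R=cv2.Rodrigues(np.array(r))[0];return -R.T@np.array(t),R.T@np.array([(u-cx)/f,(v-cy)/f,1])
def at(n,u,v,z):
    C,d=ray(n,u,v);return (C+d*(z-C[2])/d[2]).round(4)
def proj(n,P):
    f,cx,cy,r,t=K[n];M=np.array([[f,0,cx],[0,f,cy],[0,0,1.]])
    return cv2.projectPoints(np.atleast_2d(np.array(P,float)),np.array(r),np.array(t),M,None)[0][:,0]
def wrist(c,o,u,v,z):
    m=c['mtx'];x=(u-m[0,2])/m[0,0];y=(v-m[1,2])/m[1,1];r=np.hypot(x,y)
    d=np.array([x*np.sin(r)/r,y*np.sin(r)/r,np.cos(r)]) if r>0 else np.array([0,0,1.])
    M=c['mount'];R=o['orientation'];C=o['eef_pos']+R@M[:3,3];d=R@M[:3,:3]@d
    return (C+d*(z-C[2])/d[2]).round(4)
def look(name,tag):
    o=get_obs();c=camera(name);cv2.imwrite(f'pics/{tag}.png',c['image'][:,:,::-1]);np.save(f'pics/{tag}.npy',{'o':o,'c':c},allow_pickle=True);return o,c
def delta(o,P):  # tool-frame shift to bring TCP to P
    return (o['orientation'].T@(np.array(P)-o['eef_pos'])).round(4)
E
python3 - <<'E'
from h import *
for n,s,d,z in [('flaskA',(223,248),(292,326),.114),('flaskB',(264,243),(295,288),.114),('flaskC',(305,231),(284,255),.114),
 ('red',(311.5,296.5),(347,293),.022),('yel',(248.5,312),(358,346),.022),('blu',(298,330),(394.5,310),.022),
 ('pink',(347.5,320.5),(386.5,274),.022),('orange',(408,327.5),(401,241),.022),
 ('vial',(249,356),(448,337),.062),('dish',(265,410),(514,338),.035)]:
    print(n,at('scene',*s,z),at('side',*d,z))
print('tray');[print(at('scene',*p,.022)) for p in [(138,301),(195,290),(211,352),(148,369)]]
print('tray side');[print(at('side',*p,.022)) for p in [(302,401),(415,389),(437,462),(313,474)]]
print('box');[print(at('scene',*p,.05)) for p in [(13,237),(125,204),(133,243),(20,285)]]
print('bath side rim');[print(at('side',*p,.15)) for p in [(288,205),(356,205),(290,140),(353,139)]]
print('bath side low');[print(at('side',*p,.0)) for p in [(293,250),(356,257)]]
print('bath scene low');[print(at('scene',*p,.0)) for p in [(370,294),(357,257)]]
print('slide',[at('scene',*p,.035) for p in [(185,238),(232,230),(235,249),(189,258)]])
E
python3 - <<'E'
import cv2
a=cv2.imread('pics/scene0.png')[150:330,340:560];cv2.imwrite('pics/c1.png',cv2.resize(a,None,fx=3,fy=3,interpolation=2))
E
```

```text
flaskA [ 0.4271 -0.2691  0.114 ] [ 0.4298 -0.2754  0.114 ]
flaskB [ 0.4414 -0.1724  0.114 ] [ 0.4418 -0.1775  0.114 ]
flaskC [ 0.4302 -0.0661  0.114 ] [ 0.4264 -0.074   0.114 ]
red [ 0.5625 -0.0937  0.022 ] [ 0.5577 -0.1007  0.022 ]
yel [ 0.5623 -0.2465  0.022 ] [ 0.5556 -0.2504  0.022 ]
blu [ 0.6516 -0.1534  0.022 ] [ 0.6475 -0.1612  0.022 ]
pink [ 0.6612 -0.0393  0.022 ] [ 0.6562 -0.0463  0.022 ]
orange [0.7244 0.0809 0.022 ] [0.7192 0.074  0.022 ]
vial [ 0.7189 -0.2756  0.062 ] [ 0.7157 -0.2796  0.062 ]
dish [ 0.8336 -0.2723  0.035 ] [ 0.8532 -0.2701  0.035 ]
tray
[ 0.4417 -0.4882  0.022 ]
[ 0.4493 -0.3541  0.022 ]
[ 0.6499 -0.3481  0.022 ]
[ 0.6515 -0.4808  0.022 ]
tray side
[ 0.4394 -0.3629  0.022 ]
[ 0.6379 -0.3571  0.022 ]
[ 0.636  -0.4916  0.022 ]
[ 0.4454 -0.4921  0.022 ]
box
[ 0.1195 -0.7856  0.05  ]
[ 0.0646 -0.4945  0.05  ]
[ 0.252  -0.4826  0.05  ]
[ 0.3238 -0.7499  0.05  ]
bath side rim
[0.4434 0.0608 0.15  ]
[0.5951 0.0473 0.15  ]
[0.4688 0.3999 0.15  ]
[0.6454 0.3915 0.15  ]
bath side low
[0.4539 0.0906 0.    ]
[0.6041 0.0488 0.    ]
bath scene low
[0.5806 0.0497 0.    ]
[0.4433 0.069  0.    ]
slide [array([ 0.2572, -0.3514,  0.035 ]), array([ 0.2653, -0.2257,  0.035 ]), array([ 0.3462, -0.2336,  0.035 ]), array([ 0.342, -0.352,  0.035])]
```

View pics/c1.png

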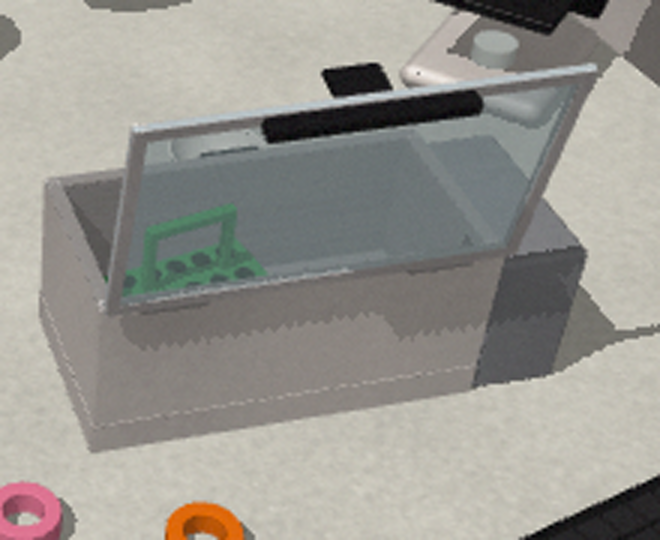

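```bash
python3 -m inch '[{"z":-0.05},{"z":-0.05},{"z":-0.05},{"z":-0.05},{"x":-0.03,"y":-0.022},{"x":-0.03,"y":-0.022},{"x":-0.03,"y":-0.022},{"x":-0.03,"y":-0.022},{"x":-0.03,"y":-0.022},{"x":-0.03,"y":-0.022}]'; python3 -m inch '[{"x":-0.032,"y":-0.022},{"x":-0.032,"y":-0.022},{"x":-0.032,"y":-0.022},{"x":-0.032,"y":-0.022},{"x":-0.032,"y":-0.022},{"x":-0.032,"y":-0.022},{},{}]'; python3 -c "
from h import *
print(look('wrist','w1')[0]['eef_pos'])"
```

```text
[0.17998952 0.57214282 0.22178078]validation failed for argument at $[0]...
validation failed for argument at $[0]...
```

View pics/w1.png

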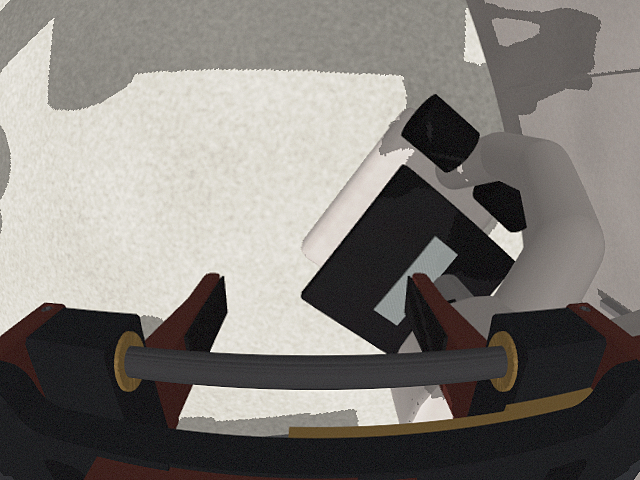

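```bash
python3 -m inch '[{"x":0,"y":0,"z":-0.05,"rx":0,"ry":0,"rz":0,"claw":0},{"x":0,"y":0,"z":-0.05,"rx":0,"ry":0,"rz":0,"claw":0},{"x":0,"y":0,"z":-0.05,"rx":0,"ry":0,"rz":0,"claw":0},{"x":0,"y":0,"z":-0.05,"rx":0,"ry":0,"rz":0,"claw":0}]'; python3 -m inch --help
```

```text
time_s: 0.6
eef_pos: [0.1798, 0.5718, 0.4245]
orientation: [[-0.954, 0.3, 0.0], [0.3, 0.954, 0.0], [0.0, 0.0, -1.0]]
contact_force: [-0.1, 1.9, 0.2]
gripper_width: 0.0882
finger_force: 0.0invalid input: not JSON, or not a number
```

```bash
python3 -m inch '[{"x":-0.032,"y":-0.023,"z":0,"rx":0,"ry":0,"rz":0,"claw":0},{"x":-0.032,"y":-0.023,"z":0,"rx":0,"ry":0,"rz":0,"claw":0},{"x":-0.032,"y":-0.023,"z":0,"rx":0,"ry":0,"rz":0,"claw":0},{"x":-0.032,"y":-0.023,"z":0,"rx":0,"ry":0,"rz":0,"claw":0},{"x":-0.032,"y":-0.023,"z":0,"rx":0,"ry":0,"rz":0,"claw":0},{"x":-0.032,"y":-0.023,"z":0,"rx":0,"ry":0,"rz":0,"claw":0},{"x":-0.032,"y":-0.023,"z":0,"rx":0,"ry":0,"rz":0,"claw":0},{"x":-0.032,"y":-0.023,"z":0,"rx":0,"ry":0,"rz":0,"claw":0},{"x":-0.032,"y":-0.023,"z":0,"rx":0,"ry":0,"rz":0,"claw":0},{"x":-0.032,"y":-0.023,"z":0,"rx":0,"ry":0,"rz":0,"claw":0}]'; python3 -m inch '[{"x":-0.032,"y":-0.023,"z":0,"rx":0,"ry":0,"rz":0,"claw":0},{"x":-0.032,"y":-0.023,"z":0,"rx":0,"ry":0,"rz":0,"claw":0},{"x":0,"y":0,"z":0,"rx":0,"ry":0,"rz":0,"claw":0}]';python3 -c "
from h import *
print(look('wrist','w2')[0]['eef_pos'])"
```

```text
time_s: 1.6
eef_pos: [0.417, 0.2555, 0.4226]
orientation: [[-0.954, 0.3, 0.0], [0.3, 0.954, -0.0], [-0.0, 0.0, -1.0]]
contact_force: [0.4, 0.0, -0.4]
gripper_width: 0.0879
finger_force: 0.0
time_s: 1.9
eef_pos: [0.4657, 0.1906, 0.4214]
orientation: [[-0.952, 0.306, -0.001], [0.306, 0.952, -0.002], [0.001, -0.002, -1.0]]
contact_force: [-0.2, -0.0, -0.6]
gripper_width: 0.0877
finger_force: 0.0
[0.46567843 0.19061742 0.42142475]
```

View pics/w2.png

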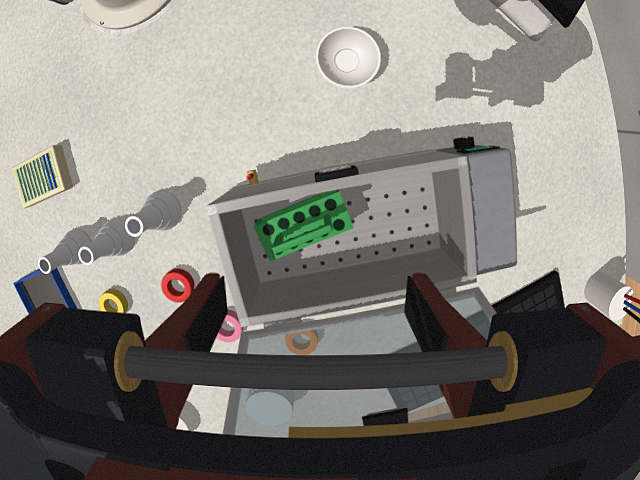

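```bash
python3 - <<'E'
import cv2
a=cv2.imread('pics/w2.png')[140:340,200:400];cv2.imwrite('pics/c2.png',cv2.resize(a,(600,600),interpolation=2))
E
```

```text
(no output)
```

View pics/c2.png

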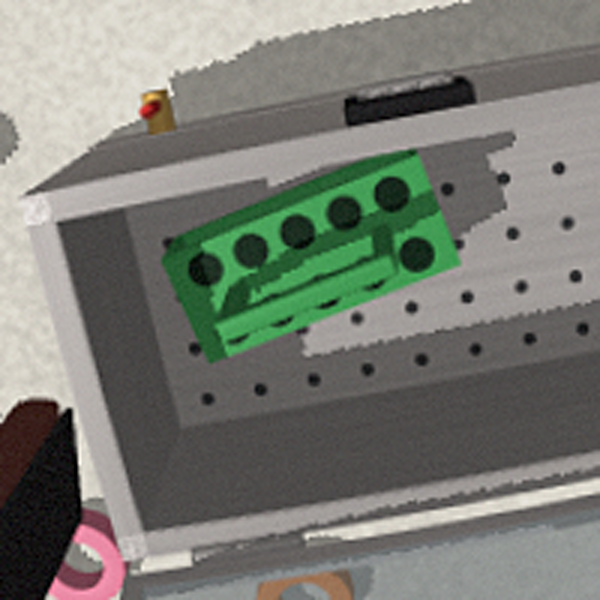

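```bash
cat >> h.py <<'E'
def ld(tag): return (lambda d:(d['c'],d['o']))(np.load(f'pics/{tag}.npy',allow_pickle=True).item())
E
python3 - <<'E'
from h import *
c,o=ld('w2')
a,b=[wrist(c,o,u,v,.143) for u,v in[(273,251),(331,229.3)]];print(a,b,np.hypot(*(a-b)[:2]),(a+b)/2)
k=[wrist(c,o,u,v,.15) for u,v in[(208.3,205.7),(243.3,325.7),(466,156),(476,281)]];print(*k)
print([np.linalg.norm(k[i]-k[j]) for i,j in[(0,1),(0,2),(2,3),(1,3)]],'want .169 .324', sum(k)/4)
for p in[(134,226),(86,256),(44,265)]:print(wrist(c,o,*p,.114))
print(wrist(c,o,178,285,.022),wrist(c,o,114,300,.022))
E
```

```text
[0.5142 0.1185 0.143 ] [0.5095 0.1958 0.143 ] 0.07744275305023705 [0.51185 0.15715 0.143  ]
[0.4334 0.0628 0.15  ] [0.5997 0.0448 0.15  ] [0.4692 0.3822 0.15  ] [0.6359 0.3626 0.15  ]
[np.float64(0.16727130656511296), np.float64(0.3214000622277476), np.float64(0.16784829459961756), np.float64(0.31985509219019786)] want .169 .324 [0.53455 0.2131  0.15   ]
[ 0.4269 -0.0678  0.114 ]
[ 0.442  -0.1735  0.114 ]
[ 0.4293 -0.2718  0.114 ]
[ 0.5552 -0.0878  0.022 ] [ 0.5473 -0.2315  0.022 ]
```

```bash
python3 -m inch '[{"x":0,"y":0,"z":0,"rx":0,"ry":0,"rz":0.15,"claw":0.6},{"x":0,"y":0,"z":0,"rx":0,"ry":0,"rz":0.15,"claw":0.6},{"x":0,"y":0,"z":0,"rx":0,"ry":0,"rz":0.15,"claw":0.6},{"x":0,"y":0,"z":0,"rx":0,"ry":0,"rz":0.15,"claw":0.6},{"x":0,"y":0,"z":0,"rx":0,"ry":0,"rz":0.15,"claw":0.6},{"x":0,"y":0,"z":0,"rx":0,"ry":0,"rz":0.15,"claw":0.6},{"x":0,"y":0,"z":0,"rx":0,"ry":0,"rz":0.15,"claw":0.6},{"x":0,"y":0,"z":0,"rx":0,"ry":0,"rz":0.15,"claw":0.6}]'; python3 -m inch '[{"x":-0.02,"y":0.022,"z":0.03,"rx":0,"ry":0,"rz":0,"claw":0.6},{"x":-0.016,"y":0.022,"z":0.03,"rx":0,"ry":0,"rz":0,"claw":0.6},{"x":0,"y":0,"z":0.04,"rx":0,"ry":0,"rz":0,"claw":0.6},{"x":0,"y":0,"z":0.04,"rx":0,"ry":0,"rz":0,"claw":0.6},{"x":0,"y":0,"z":0.04,"rx":0,"ry":0,"rz":0,"claw":0.6},{"x":0,"y":0,"z":0,"rx":0,"ry":0,"rz":0,"claw":0.6},{"x":0,"y":0,"z":0,"rx":0,"ry":0,"rz":0,"claw":0.6}]';python3 -c "
from h import *
o,c=look('wrist','w3');print(o['orientation'][:,1],delta(o,(.512,.157,.119)))"
```

```text
time_s: 2.75
eef_pos: [0.4627, 0.1951, 0.4229]
orientation: [[-0.062, 0.998, 0.0], [0.998, 0.062, 0.0], [0.0, 0.0, -1.0]]
contact_force: [0.5, 0.5, 0.5]
gripper_width: 0.0352
finger_force: 0.0
time_s: 3.45
eef_pos: [0.5092, 0.1617, 0.2433]
orientation: [[-0.067, 0.998, -0.001], [0.998, 0.067, 0.0], [0.0, -0.001, -1.0]]
contact_force: [1.0, -0.7, 0.3]
gripper_width: 0.0349
finger_force: 0.0
[ 9.97737842e-01  6.72219531e-02 -6.37752774e-04] [-0.0049  0.0026  0.1243]
```

View pics/w3.png

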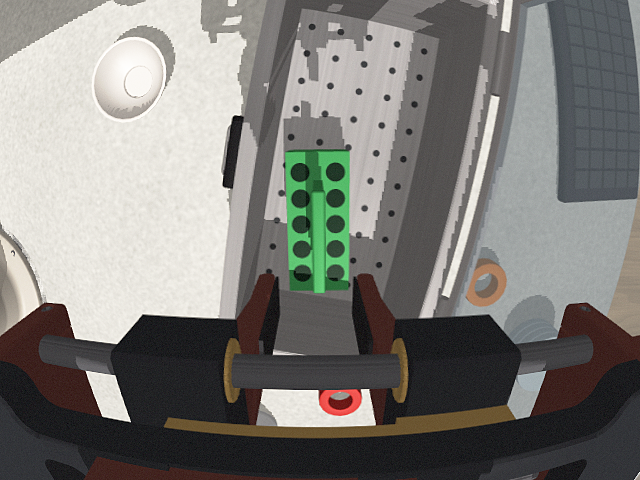

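```bash
python3 -c "
from h import *
c,o=ld('w3');a=wrist(c,o,318,192,.143);b=wrist(c,o,319,291,.143);print(a,b,(a+b)/2,delta(o,(a+b)/2))"
```

```text
[0.5085 0.1952 0.143 ] [0.5146 0.1188 0.143 ] [0.51155 0.157   0.143  ] [-0.0048  0.0021  0.1003]
```

```bash
python3 -m inch '[{"x":-0.005,"y":0.002,"z":0.03,"rx":0,"ry":0,"rz":0,"claw":0.6},{"x":0,"y":0,"z":0.03,"rx":0,"ry":0,"rz":0,"claw":0.6},{"x":0,"y":0,"z":0.03,"rx":0,"ry":0,"rz":0,"claw":0.6},{"x":0,"y":0,"z":0.03,"rx":0,"ry":0,"rz":0,"claw":0.6},{"x":0,"y":0,"z":0.003,"rx":0,"ry":0,"rz":0,"claw":0.6},{"x":0,"y":0,"z":0,"rx":0,"ry":0,"rz":0,"claw":1},{"x":0,"y":0,"z":0,"rx":0,"ry":0,"rz":0,"claw":1},{"x":0,"y":0,"z":0,"rx":0,"ry":0,"rz":0,"claw":1},{"x":0,"y":0,"z":0,"rx":0,"ry":0,"rz":0,"claw":1}]' 30; python3 -m inch '[{"x":0,"y":0,"z":-0.015,"rx":0,"ry":0,"rz":0,"claw":1},{"x":0,"y":0,"z":-0.025,"rx":0,"ry":0,"rz":0,"claw":1},{"x":0,"y":0,"z":-0.035,"rx":0,"ry":0,"rz":0,"claw":1},{"x":0,"y":0,"z":-0.035,"rx":0,"ry":0,"rz":0,"claw":1},{"x":0,"y":0,"z":-0.03,"rx":0,"ry":0,"rz":0,"claw":1},{"x":0,"y":0,"z":-0.03,"rx":0,"ry":0,"rz":0,"claw":1},{"x":0,"y":0,"z":-0.02,"rx":0,"ry":0,"rz":0,"claw":1}]'
```

```text
time_s: 4.4
eef_pos: [0.5129, 0.1563, 0.1219]
orientation: [[-0.066, 0.998, 0.003], [0.998, 0.066, 0.001], [0.001, 0.003, -1.0]]
contact_force: [-1.3, -0.8, 5.3]
gripper_width: 0.0095
finger_force: 30.0
time_s: 5.1
eef_pos: [0.5122, 0.1559, 0.3133]
orientation: [[-0.066, 0.998, 0.003], [0.998, 0.066, 0.001], [0.0, 0.003, -1.0]]
contact_force: [1.0, -1.5, -1.5]
gripper_width: 0.01
finger_force: 30.0
```

```bash
python3 -m inch '[{"x":-0.03,"y":0,"z":0,"rx":0,"ry":0,"rz":0,"claw":1},{"x":-0.04,"y":0,"z":0,"rx":0,"ry":0,"rz":0,"claw":1},{"x":-0.04,"y":0,"z":0,"rx":0,"ry":0,"rz":0,"claw":1},{"x":-0.04,"y":0,"z":0,"rx":0,"ry":0,"rz":0,"claw":1},{"x":-0.04,"y":0,"z":0,"rx":0,"ry":0,"rz":0,"claw":1},{"x":-0.04,"y":0,"z":0,"rx":0,"ry":0,"rz":0,"claw":1},{"x":-0.04,"y":0,"z":0,"rx":0,"ry":0,"rz":0,"claw":1},{"x":-0.04,"y":0,"z":0,"rx":0,"ry":0,"rz":0,"claw":1},{"x":-0.04,"y":0,"z":0,"rx":0,"ry":0,"rz":0,"claw":1},{"x":-0.04,"y":0,"z":0,"rx":0,"ry":0,"rz":0,"claw":1}]'; python3 -m inch '[{"x":-0.04,"y":0,"z":0,"rx":0,"ry":0,"rz":0,"claw":1},{"x":-0.04,"y":0,"z":0,"rx":0,"ry":0,"rz":0,"claw":1},{"x":-0.04,"y":0,"z":0,"rx":0,"ry":0,"rz":0,"claw":1},{"x":-0.04,"y":-0.006,"z":0,"rx":0,"ry":0,"rz":0,"claw":1},{"x":-0.03,"y":0,"z":0,"rx":0,"ry":0,"rz":0,"claw":1},{"x":0,"y":0,"z":0,"rx":0,"ry":0,"rz":0.145,"claw":1},{"x":0,"y":0,"z":0,"rx":0,"ry":0,"rz":0.145,"claw":1},{"x":0,"y":0,"z":0,"rx":0,"ry":0,"rz":0.145,"claw":1},{"x":0,"y":0,"z":0,"rx":0,"ry":0,"rz":0.145,"claw":1}]';python3 -m inch '[{"x":0,"y":0,"z":0,"rx":0,"ry":0,"rz":0.145,"claw":1},{"x":0,"y":0,"z":0,"rx":0,"ry":0,"rz":0.145,"claw":1},{"x":0,"y":0,"z":0,"rx":0,"ry":0,"rz":0.145,"claw":1},{"x":0,"y":0,"z":0,"rx":0,"ry":0,"rz":0.145,"claw":1},{"x":0,"y":0,"z":0,"rx":0,"ry":0,"rz":0.145,"claw":1},{"x":0,"y":0,"z":0,"rx":0,"ry":0,"rz":0.145,"claw":1},{"x":0,"y":0,"z":0,"rx":0,"ry":0,"rz":0.145,"claw":1},{"x":0,"y":0,"z":0,"rx":0,"ry":0,"rz":0,"claw":1},{"x":0,"y":0,"z":0,"rx":0,"ry":0,"rz":0,"claw":1}]';python3 -c "
from h import *
o,c=look('wrist','w4');print(o['qpos'])"
```

```text
time_s: 6.1
eef_pos: [0.5376, -0.2348, 0.3106]
orientation: [[-0.066, 0.998, 0.001], [0.998, 0.066, -0.0], [-0.0, 0.001, -1.0]]
contact_force: [1.3, 0.5, -1.2]
gripper_width: 0.0096
finger_force: 30.0
time_s: 7.0
eef_pos: [0.5442, -0.4234, 0.3101]
orientation: [[0.497, 0.868, -0.0], [0.868, -0.497, 0.0], [-0.0, -0.0, -1.0]]
contact_force: [0.5, -0.3, -1.7]
gripper_width: 0.0095
finger_force: 30.0
time_s: 7.9
eef_pos: [0.5443, -0.4232, 0.31]
orientation: [[0.999, 0.046, 0.0], [0.046, -0.999, -0.0], [0.0, 0.0, -1.0]]
contact_force: [-0.3, 0.8, -2.3]
gripper_width: 0.01
finger_force: 30.0
[-7.10140202e-01  3.98108703e-01  7.17140172e-01 -1.21193846e-05
  2.02626776e+00  8.15049587e-01]
```

View pics/w4.png

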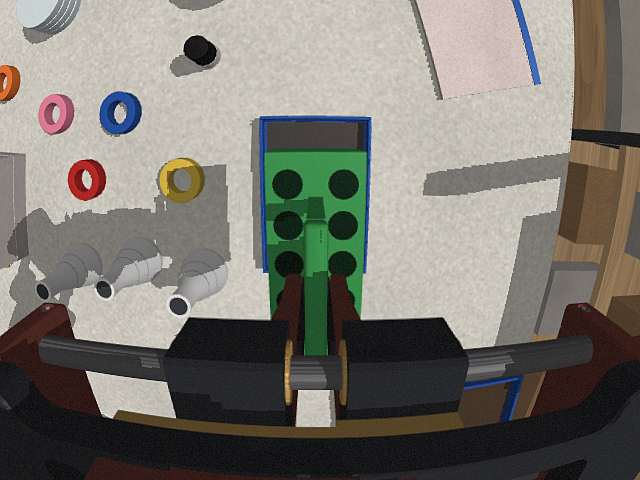

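```bash
python3 -c "
from h import *
c,o=ld('w4');a=wrist(c,o,261,118,.022);b=wrist(c,o,371,118,.022);print(a,b,(a+b)/2,np.linalg.norm(a-b))
print('rings r y b',*[wrist(c,o,*p,.022) for p in[(88,178.5),(183,178),(122,111)]],'flask',*[wrist(c,o,*p,.114) for p in[(179,306),(105,289),(43,291)]])"
```

```text
[ 0.6362 -0.3536  0.022 ] [ 0.6423 -0.4855  0.022 ] [ 0.63925 -0.41955  0.022  ] 0.13204097848774066
rings r y b [ 0.5607 -0.1064  0.022 ] [ 0.5608 -0.2544  0.022 ] [ 0.6502 -0.1654  0.022 ] flask [ 0.4293 -0.2746  0.114 ] [ 0.4414 -0.1775  0.114 ] [ 0.4271 -0.0708  0.114 ]
```

```bash
python3 -m inch '[{"x":-0.004,"y":0,"z":0.03,"rx":0,"ry":0,"rz":0,"claw":1},{"x":0,"y":0,"z":0.04,"rx":0,"ry":0,"rz":0,"claw":1},{"x":0,"y":0,"z":0.04,"rx":0,"ry":0,"rz":0,"claw":1},{"x":0,"y":0,"z":0.04,"rx":0,"ry":0,"rz":0,"claw":1},{"x":0,"y":0,"z":0.03,"rx":0,"ry":0,"rz":0,"claw":1},{"x":0,"y":0,"z":0.015,"rx":0,"ry":0,"rz":0,"claw":1},{"x":0,"y":0,"z":0.01,"rx":0,"ry":0,"rz":0,"claw":1},{"x":0,"y":0,"z":0.006,"rx":0,"ry":0,"rz":0,"claw":1},{"x":0,"y":0,"z":0,"rx":0,"ry":0,"rz":0,"claw":1}]'
```

```text
time_s: 8.85
eef_pos: [0.5407, -0.4236, 0.0994]
orientation: [[0.999, 0.042, 0.001], [0.042, -0.999, -0.001], [0.001, 0.001, -1.0]]
contact_force: [0.1, -0.2, -2.4]
gripper_width: 0.0095
finger_force: 30.0
```

```bash
python3 -m inch '[{"x":0,"y":0,"z":0.003,"rx":0,"ry":0,"rz":0,"claw":1},{"x":0,"y":0,"z":0.002,"rx":0,"ry":0,"rz":0,"claw":1},{"x":0,"y":0,"z":0,"rx":0,"ry":0,"rz":0,"claw":0.6},{"x":0,"y":0,"z":0,"rx":0,"ry":0,"rz":0,"claw":0.6},{"x":0,"y":0,"z":0,"rx":0,"ry":0,"rz":0,"claw":0.6},{"x":0,"y":0,"z":-0.03,"rx":0,"ry":0,"rz":0,"claw":0.5},{"x":0,"y":0,"z":-0.05,"rx":0,"ry":0,"rz":0,"claw":0.5},{"x":0,"y":0,"z":-0.05,"rx":0,"ry":0,"rz":-0.14,"claw":0.5},{"x":0,"y":0,"z":-0.05,"rx":0,"ry":0,"rz":-0.15,"claw":0.5},{"x":0,"y":0,"z":0,"rx":0,"ry":0,"rz":-0.15,"claw":0.5}]'; python3 -m inch '[{"x":0,"y":0,"z":0,"rx":0,"ry":0,"rz":-0.15,"claw":0.5},{"x":0,"y":0,"z":0,"rx":0,"ry":0,"rz":-0.15,"claw":0.5},{"x":0,"y":0,"z":0,"rx":0,"ry":0,"rz":-0.15,"claw":0.5},{"x":0,"y":0,"z":0,"rx":0,"ry":0,"rz":-0.15,"claw":0.5},{"x":0,"y":0,"z":0,"rx":0,"ry":0,"rz":-0.15,"claw":0.5},{"x":0,"y":0,"z":0,"rx":0,"ry":0,"rz":-0.15,"claw":0.5},{"x":0,"y":0,"z":0,"rx":0,"ry":0,"rz":-0.15,"claw":0.5},{"x":0,"y":0,"z":0,"rx":0,"ry":0,"rz":-0.15,"claw":0.5},{"x":0,"y":0,"z":0,"rx":0,"ry":0,"rz":-0.15,"claw":0.5},{"x":0,"y":0,"z":0,"rx":0,"ry":0,"rz":-0.15,"claw":0.5}]';  python3 -m inch '[{"x":0,"y":0,"z":0,"rx":0,"ry":0,"rz":-0.15,"claw":0.5},{"x":0,"y":0,"z":0,"rx":0,"ry":0,"rz":-0.15,"claw":0.5},{"x":0,"y":0,"z":0,"rx":0,"ry":0,"rz":-0.15,"claw":0.5},{"x":0,"y":0,"z":0,"rx":0,"ry":0,"rz":-0.15,"claw":0.5},{"x":0,"y":0,"z":0,"rx":0,"ry":0,"rz":-0.15,"claw":0.5},{"x":0,"y":0,"z":0,"rx":0,"ry":0,"rz":-0.15,"claw":0.5},{"x":0,"y":0,"z":0,"rx":0,"ry":0,"rz":-0.15,"claw":0.5},{"x":0,"y":0,"z":0,"rx":0,"ry":0,"rz":0,"claw":0.5},{"x":0,"y":0,"z":0,"rx":0,"ry":0,"rz":0,"claw":0.5}]';python3 -c "
from h import *
o=get_obs();print(o['qpos'][5],delta(o,(.4295,-.274,.2)))
for n in('scene','side'):look(n,n+'1')
a=cv2.imread('pics/scene1.png')[180:380,80:480];b=cv2.imread('pics/side1.png')[180:480,190:590]
cv2.imwrite('pics/c3.png',cv2.resize(np.vstack([a,b]),None,fx=1.2,fy=1.2))"
```

```text
time_s: 9.85
eef_pos: [0.5415, -0.4243, 0.2847]
orientation: [[0.883, 0.469, 0.012], [0.469, -0.883, -0.01], [0.006, 0.015, -1.0]]
contact_force: [0.3, 0.3, 1.2]
gripper_width: 0.044
finger_force: 0.0
time_s: 10.85
eef_pos: [0.5404, -0.4234, 0.2737]
orientation: [[-0.405, 0.914, -0.0], [0.914, 0.405, -0.0], [-0.0, -0.0, -1.0]]
contact_force: [0.1, -0.6, -0.1]
gripper_width: 0.0441
finger_force: 0.0
time_s: 11.75
eef_pos: [0.5404, -0.4233, 0.2736]
orientation: [[-0.994, 0.114, -0.0], [0.114, 0.994, 0.0], [0.0, 0.0, -1.0]]
contact_force: [0.5, 0.0, 0.2]
gripper_width: 0.0437
finger_force: 0.0
-2.1709598071174305 [0.1271 0.1358 0.0736]
```

View pics/c3.png

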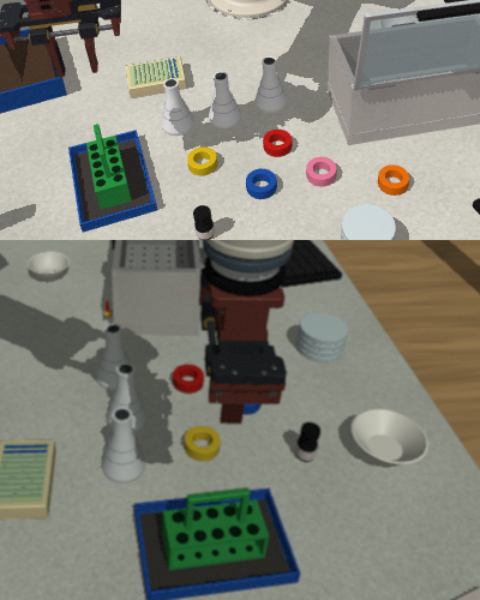

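```bash
python3 -m inch '[{"x":0.025,"y":0.027,"z":0.015,"rx":0,"ry":0,"rz":0,"claw":0.4},{"x":0.025,"y":0.027,"z":0.015,"rx":0,"ry":0,"rz":0,"claw":0.4},{"x":0.025,"y":0.027,"z":0.015,"rx":0,"ry":0,"rz":0,"claw":0.4},{"x":0.026,"y":0.027,"z":0.015,"rx":0,"ry":0,"rz":0,"claw":0.4},{"x":0.026,"y":0.028,"z":0.014,"rx":0,"ry":0,"rz":0,"claw":0.4},{"x":0,"y":0,"z":0,"rx":0,"ry":0,"rz":0,"claw":0.4},{"x":0,"y":0,"z":0,"rx":0,"ry":0,"rz":0,"claw":0.4}]'; python3 -c "
from h import *
o,c=look('wrist','w5');print(delta(o,(.4295,-.274,.083)))"
```

```text
time_s: 12.55
eef_pos: [0.4289, -0.2739, 0.1999]
orientation: [[-0.994, 0.11, 0.001], [0.11, 0.994, -0.001], [-0.001, -0.001, -1.0]]
contact_force: [0.2, -0.9, 0.1]
gripper_width: 0.0527
finger_force: 0.0
[-5.000e-04  1.000e-04  1.169e-01]
```

View pics/w5.png

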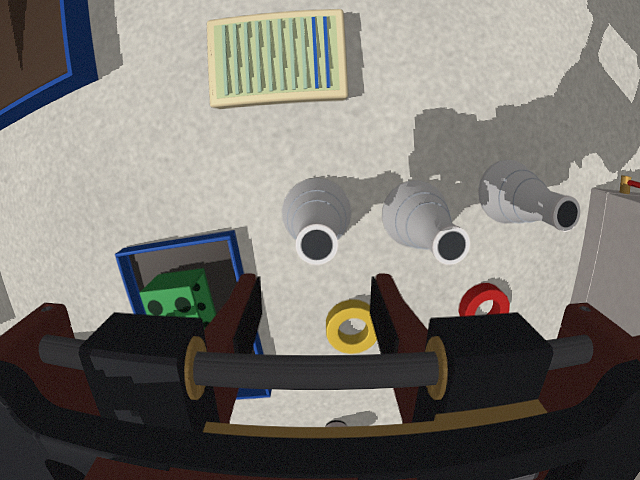

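```bash
python3 -c "
from h import *
c,o=ld('w5')
for p in[(317,244),(451,245),(566,213)]:
  P=wrist(c,o,*p,.114);print(P,delta(o,P))"
```

```text
[ 0.4295 -0.2732  0.114 ] [-0.0005  0.0008  0.0859]
[ 0.4413 -0.1759  0.114 ] [-0.0015  0.0988  0.0858]
[ 0.4266 -0.0708  0.114 ] [0.0248 0.2017 0.0858]
```

Aligned; descend, grip the neck, lift.

```bash
python3 -m inch '[{"x":0,"y":0,"z":0.04,"rx":0,"ry":0,"rz":0,"claw":0.4},{"x":0,"y":0,"z":0.04,"rx":0,"ry":0,"rz":0,"claw":0.4},{"x":0,"y":0,"z":0.035,"rx":0,"ry":0,"rz":0,"claw":0.4},{"x":0,"y":0,"z":0,"rx":0,"ry":0,"rz":0,"claw":0.4},{"x":0,"y":0,"z":0,"rx":0,"ry":0,"rz":0,"claw":1},{"x":0,"y":0,"z":0,"rx":0,"ry":0,"rz":0,"claw":1},{"x":0,"y":0,"z":0,"rx":0,"ry":0,"rz":0,"claw":1}]' 20; python3 -m inch '[{"x":0,"y":0,"z":-0.03,"rx":0,"ry":0,"rz":0,"claw":1},{"x":0,"y":0,"z":-0.04,"rx":0,"ry":0,"rz":0,"claw":1},{"x":0,"y":0,"z":-0.04,"rx":0,"ry":0,"rz":0,"claw":1},{"x":0,"y":0,"z":-0.04,"rx":0,"ry":0,"rz":0,"claw":1},{"x":-0.003,"y":0.03,"z":-0.03,"rx":0,"ry":0,"rz":0,"claw":1},{"x":-0.003,"y":0.04,"z":0,"rx":0,"ry":0,"rz":0,"claw":1},{"x":-0.004,"y":0.04,"z":0,"rx":0,"ry":0,"rz":0,"claw":1},{"x":-0.004,"y":0.04,"z":0,"rx":0,"ry":0,"rz":0,"claw":1},{"x":-0.004,"y":0.04,"z":0,"rx":0,"ry":0,"rz":0,"claw":1},{"x":-0.004,"y":0.04,"z":0,"rx":0,"ry":0,"rz":0,"claw":1}]';  python3 -m inch '[{"x":-0.004,"y":0.04,"z":0,"rx":0,"ry":0,"rz":0,"claw":1},{"x":-0.004,"y":0.04,"z":0,"rx":0,"ry":0,"rz":0,"claw":1},{"x":-0.004,"y":0.04,"z":0,"rx":0,"ry":0,"rz":0,"claw":1},{"x":-0.004,"y":0.04,"z":0,"rx":0,"ry":0,"rz":0,"claw":1},{"x":-0.004,"y":0.04,"z":0,"rx":0,"ry":0,"rz":0,"claw":1},{"x":-0.003,"y":0.04,"z":0,"rx":0,"ry":0,"rz":0,"claw":1},{"x":-0.003,"y":0.04,"z":0,"rx":0,"ry":0,"rz":0,"claw":1},{"x":-0.003,"y":0.04,"z":0,"rx":0,"ry":0,"rz":0,"claw":1},{"x":0,"y":0.03,"z":0,"rx":0,"ry":0,"rz":0,"claw":1},{"x":0,"y":0,"z":0,"rx":0,"ry":0,"rz":0,"claw":1}]';python3 -c "
from h import *
o=get_obs();print(delta(o,(.545,.307,.115)))"
```

```text
time_s: 13.3
eef_pos: [0.4305, -0.2753, 0.0876]
orientation: [[-0.994, 0.11, 0.004], [0.11, 0.994, -0.003], [-0.004, -0.002, -1.0]]
contact_force: [1.0, -0.3, -0.2]
gripper_width: 0.0323
finger_force: 0.0
time_s: 14.3
eef_pos: [0.4765, -0.0465, 0.2666]
orientation: [[-0.994, 0.11, 0.003], [0.11, 0.994, -0.001], [-0.003, -0.0, -1.0]]
contact_force: [0.5, -0.3, -0.6]
gripper_width: 0.0274
finger_force: 20.0
time_s: 15.3
eef_pos: [0.5431, 0.3003, 0.2649]
orientation: [[-0.994, 0.105, 0.0], [0.105, 0.994, 0.001], [-0.0, 0.001, -1.0]]
contact_force: [-0.2, -0.9, -1.1]
gripper_width: 0.0274
finger_force: 20.0
[-0.0012  0.0067  0.1499]
```

```bash
python3 -m inch '[{"x":-0.001,"y":0.007,"z":0.04,"rx":0,"ry":0,"rz":0,"claw":1},{"x":0,"y":0,"z":0.04,"rx":0,"ry":0,"rz":0,"claw":1},{"x":0,"y":0,"z":0.03,"rx":0,"ry":0,"rz":0,"claw":1},{"x":0,"y":0,"z":0,"rx":0,"ry":0,"rz":0,"claw":1},{"x":0,"y":0,"z":0,"rx":0,"ry":0,"rz":0,"claw":1}]';python3 -c "
from h import *
o,c=look('scene','sc2');look('side','sd2');print(proj('scene',[.545,.307,.15]),proj('side',[.545,.307,.15]))
a=cv2.imread('pics/scene1.png')
a=cv2.imread('pics/scene2.png') if 0 else cv2.imread('pics/sc2.png')[110:310,340:580];b=cv2.imread('pics/sd2.png')[60:260,230:470]
cv2.imwrite('pics/c4.png',cv2.resize(np.hstack([a,b]),None,fx=1.6,fy=1.6))"
```

```text
time_s: 15.8
eef_pos: [0.5454, 0.303, 0.1561]
orientation: [[-0.994, 0.11, 0.001], [0.11, 0.994, 0.0], [-0.001, 0.0, -1.0]]
contact_force: [0.4, -0.7, -0.0]
gripper_width: 0.0277
finger_force: 20.0
[[466.11465269 215.33282904]] [[320.84566711 153.885342  ]]
```

View pics/c4.png

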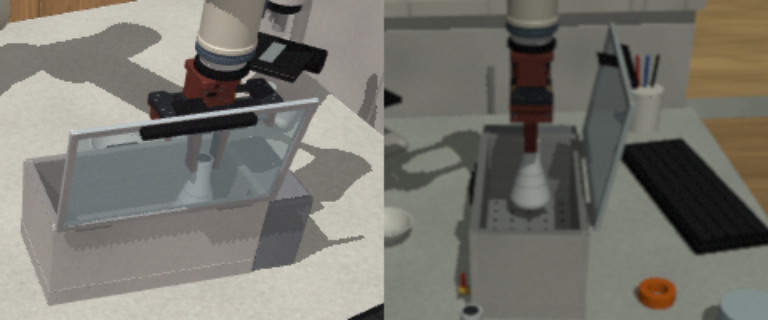

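```bash
python3 -m inch '[{"x":0,"y":0.004,"z":0.012,"rx":0,"ry":0,"rz":0,"claw":1},{"x":0,"y":0,"z":0,"rx":0,"ry":0,"rz":0,"claw":1}]' | grep -E "eef|force"; python3 -m inch '[{"x":0,"y":0,"z":0.005,"rx":0,"ry":0,"rz":0,"claw":1},{"x":0,"y":0,"z":0,"rx":0,"ry":0,"rz":0,"claw":1}]'| grep -E "eef|force"; python3 -m inch '[{"x":0,"y":0,"z":0.005,"rx":0,"ry":0,"rz":0,"claw":1},{"x":0,"y":0,"z":0,"rx":0,"ry":0,"rz":0,"claw":1}]'| grep -E "eef|force"; python3 -m inch '[{"x":0,"y":0,"z":0.005,"rx":0,"ry":0,"rz":0,"claw":1},{"x":0,"y":0,"z":0,"rx":0,"ry":0,"rz":0,"claw":1}]'| grep -E "eef|force"
```

```text
eef_pos: [0.5455, 0.3079, 0.1422]
contact_force: [0.3, 0.1, -1.1]
finger_force: 20.0
eef_pos: [0.5452, 0.3074, 0.1368]
contact_force: [-0.5, 0.4, -1.1]
finger_force: 20.0
eef_pos: [0.5452, 0.3074, 0.1317]
contact_force: [-0.3, -0.7, -0.8]
finger_force: 20.0
eef_pos: [0.5456, 0.3075, 0.1275]
contact_force: [0.8, -0.5, -0.1]
finger_force: 20.0
```

```bash
python3 -m inch '[{"x":0,"y":0,"z":0.003,"rx":0,"ry":0,"rz":0,"claw":1},{"x":0,"y":0,"z":0,"rx":0,"ry":0,"rz":0,"claw":1}]' | grep -E "eef|force"; python3 -m inch '[{"x":0,"y":0,"z":0.003,"rx":0,"ry":0,"rz":0,"claw":1},{"x":0,"y":0,"z":0,"rx":0,"ry":0,"rz":0,"claw":1}]'| grep -E "eef|force"; python3 -m inch '[{"x":0,"y":0,"z":0.003,"rx":0,"ry":0,"rz":0,"claw":1},{"x":0,"y":0,"z":0,"rx":0,"ry":0,"rz":0,"claw":1}]'| grep -E "eef|force"
```

```text
eef_pos: [0.5461, 0.3077, 0.1272]
contact_force: [-1.7, -1.6, 7.4]
finger_force: 20.0
eef_pos: [0.5465, 0.3079, 0.1271]
contact_force: [-4.5, -2.3, 17.1]
finger_force: 20.0
eef_pos: [0.5474, 0.3078, 0.1263]
contact_force: [-5.3, -3.8, 23.6]
finger_force: 20.0
```

```bash
python3 -m inch '[{"x":0,"y":0,"z":-0.007,"rx":0,"ry":0,"rz":0,"claw":1},{"x":0,"y":0,"z":0,"rx":0,"ry":0,"rz":0,"claw":0.4},{"x":0,"y":0,"z":0,"rx":0,"ry":0,"rz":0,"claw":0.4},{"x":0,"y":0,"z":0,"rx":0,"ry":0,"rz":0,"claw":0.4},{"x":0,"y":0,"z":-0.03,"rx":0,"ry":0,"rz":0,"claw":0.4},{"x":0,"y":0,"z":-0.04,"rx":0,"ry":0,"rz":0,"claw":0.4},{"x":0,"y":0,"z":-0.04,"rx":0,"ry":0,"rz":0,"claw":0.4},{"x":0.004,"y":-0.04,"z":0,"rx":0,"ry":0,"rz":0,"claw":0.4},{"x":0.004,"y":-0.04,"z":0,"rx":0,"ry":0,"rz":0,"claw":0.4},{"x":0.004,"y":-0.04,"z":0,"rx":0,"ry":0,"rz":0,"claw":0.4}]'; python3 -m inch '[{"x":0.004,"y":-0.04,"z":0,"rx":0,"ry":0,"rz":0,"claw":0.4},{"x":0.004,"y":-0.04,"z":0,"rx":0,"ry":0,"rz":0,"claw":0.4},{"x":0.004,"y":-0.04,"z":0,"rx":0,"ry":0,"rz":0,"claw":0.4},{"x":0.004,"y":-0.04,"z":0,"rx":0,"ry":0,"rz":0,"claw":0.4},{"x":0.004,"y":-0.04,"z":0,"rx":0,"ry":0,"rz":0,"claw":0.4},{"x":0.004,"y":-0.04,"z":0,"rx":0,"ry":0,"rz":0,"claw":0.4},{"x":0.004,"y":-0.04,"z":0,"rx":0,"ry":0,"rz":0,"claw":0.4},{"x":0.006,"y":-0.04,"z":0.02,"rx":0,"ry":0,"rz":0,"claw":0.4},{"x":0.005,"y":-0.03,"z":0.02,"rx":0,"ry":0,"rz":0,"claw":0.4},{"x":0,"y":0,"z":0,"rx":0,"ry":0,"rz":0,"claw":0.4}]'; python3 -m inch '[{"x":0,"y":0,"z":0,"rx":0,"ry":0,"rz":0,"claw":0.4}]'; python3 -c "
from h import *
o,c=look('wrist','w6');print(delta(o,(.4413,-.1765,.083)))
g=cv2.imread('pics/w6.png')[150:300,200:620];cv2.imwrite('pics/c5.png',cv2.resize(g,None,fx=1.9,fy=1.9))
look('side','sd3')"
```

```text
time_s: 18.3
eef_pos: [0.52, 0.1886, 0.2349]
orientation: [[-0.994, 0.109, -0.001], [0.109, 0.994, -0.0], [0.001, -0.001, -1.0]]
contact_force: [1.7, -0.5, 0.0]
gripper_width: 0.0521
finger_force: 0.0
time_s: 19.3
eef_pos: [0.4411, -0.1564, 0.1916]
orientation: [[-0.993, 0.114, -0.006], [0.114, 0.993, 0.002], [0.006, 0.001, -1.0]]
contact_force: [-0.5, 0.7, 0.4]
gripper_width: 0.0526
finger_force: 0.0
time_s: 19.4
eef_pos: [0.4429, -0.1541, 0.1948]
orientation: [[-0.994, 0.111, -0.002], [0.111, 0.994, 0.001], [0.002, 0.001, -1.0]]
contact_force: [0.1, -0.3, -0.4]
gripper_width: 0.0522
finger_force: 0.0
[-0.0011 -0.0226  0.1118]
```

View pics/c5.png

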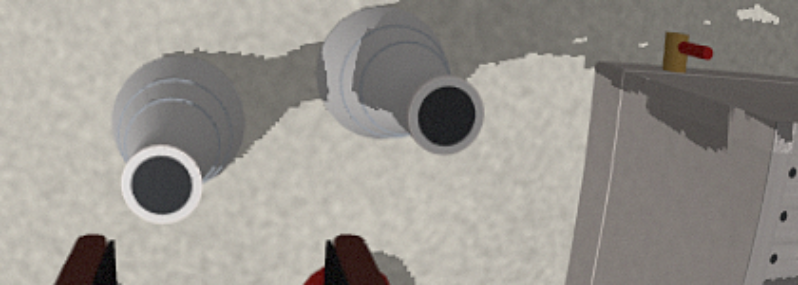

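```bash
cat >> h.py <<'E'
def wproj(c,o,P):
    M=c['mount'];R=o['orientation'];p=M[:3,:3].T@(R.T@(np.array(P)-o['eef_pos'])-M[:3,3])
    th=np.arctan2(np.hypot(p[0],p[1]),p[2]);q=p[:2]/np.hypot(p[0],p[1])*th;m=c['mtx'];return q*m[0,0]+[m[0,2],m[1,2]]
def mouth(c,o,P,w=45):  # dark opening nearest the expected mouth; ellipse fit
    u,v=wproj(c,o,P).astype(int);x0,y0=max(u-w,0),max(v-w,0);g=c['image'][y0:v+w,x0:u+w].max(2)
    for k in cv2.findContours((g<75).astype(np.uint8),0,1)[0]:
        a=cv2.contourArea(k)
        if a>120 and len(k)>5:
            e=cv2.fitEllipse(k);q=wrist(c,o,e[0][0]+x0,e[0][1]+y0,P[2])
            if min(e[1])/max(e[1])>.7: print('mouth',q,'area',a,'axes',np.round(e[1],1),'delta',delta(o,q))
def ring(c,o,P,z=.022,w=60):
    u,v=wproj(c,o,P).astype(int);x0,y0=max(u-w,0),max(v-w,0);h=cv2.cvtColor(c['image'][y0:v+w,x0:u+w],cv2.COLOR_RGB2HSV)
    m=((h[...,1]>150)&(h[...,2]>90)).astype(np.uint8)
    for k in cv2.findContours(m,0,1)[0]:
        if cv2.contourArea(k)>200:
            e=cv2.fitEllipse(k);cx,cy=e[0];print('ring hue',h[...,0][m>0].mean().round(),wrist(c,o,cx+x0,cy+y0,z),'axes',np.round(e[1],1),'px',cx+x0,cy+y0)
E
python3 -c "
from h import *
c,o=ld('w6')
print(wrist(c,o,285.3,246.8,.114),wrist(c,o,434.7,210,.114))
mouth(c,o,(.4413,-.1765,.114));mouth(c,o,(.4268,-.0708,.114));ring(c,o,(.56,-.1,.022))"
```

```text
[ 0.4414 -0.1749  0.114 ] [ 0.4267 -0.0696  0.114 ]
mouth [ 0.4654 -0.2048  0.114 ] area 307.0 axes [17.7 24.1] delta [-0.0281 -0.048   0.0807]
mouth [ 0.4416 -0.1754  0.114 ] area 673.5 axes [28.5 30.2] delta [-0.0012 -0.0214  0.0808]
mouth [ 0.4272 -0.0696  0.114 ] area 691.5 axes [28.5 31. ] delta [0.0249 0.0821 0.081 ]
ring hue 8.0 [ 0.5543 -0.1153  0.022 ] axes [16.8 53.2] px 365.2916603088379 318.3997573852539
```

```bash
python3 -m inch '[{"x":-0.001,"y":-0.021,"z":0.02,"rx":0,"ry":0,"rz":0,"claw":0.4},{"x":0,"y":0,"z":0.03,"rx":0,"ry":0,"rz":0,"claw":0.4},{"x":0,"y":0,"z":0.03,"rx":0,"ry":0,"rz":0,"claw":0.4},{"x":0,"y":0,"z":0.032,"rx":0,"ry":0,"rz":0,"claw":0.4},{"x":0,"y":0,"z":0,"rx":0,"ry":0,"rz":0,"claw":0.6},{"x":0,"y":0,"z":0,"rx":0,"ry":0,"rz":0,"claw":1},{"x":0,"y":0,"z":0,"rx":0,"ry":0,"rz":0,"claw":1},{"x":0,"y":0,"z":0,"rx":0,"ry":0,"rz":0,"claw":1},{"x":0,"y":0,"z":0,"rx":0,"ry":0,"rz":0,"claw":1},{"x":0,"y":0,"z":0,"rx":0,"ry":0,"rz":0,"claw":1}]' 20; python3 -m inch '[{"x":0,"y":0,"z":-0.03,"rx":0,"ry":0,"rz":0,"claw":1},{"x":0,"y":0,"z":-0.04,"rx":0,"ry":0,"rz":0,"claw":1},{"x":0,"y":0,"z":-0.04,"rx":0,"ry":0,"rz":0,"claw":1},{"x":0,"y":0,"z":-0.04,"rx":0,"ry":0,"rz":0,"claw":1},{"x":-0.004,"y":0.03,"z":-0.03,"rx":0,"ry":0,"rz":0,"claw":1},{"x":-0.005,"y":0.04,"z":0,"rx":0,"ry":0,"rz":0,"claw":1},{"x":-0.005,"y":0.04,"z":0,"rx":0,"ry":0,"rz":0,"claw":1},{"x":-0.005,"y":0.04,"z":0,"rx":0,"ry":0,"rz":0,"claw":1},{"x":-0.005,"y":0.04,"z":0,"rx":0,"ry":0,"rz":0,"claw":1},{"x":-0.005,"y":0.04,"z":0,"rx":0,"ry":0,"rz":0,"claw":1}]';  python3 -m inch '[{"x":-0.005,"y":0.04,"z":0,"rx":0,"ry":0,"rz":0,"claw":1},{"x":-0.005,"y":0.04,"z":0,"rx":0,"ry":0,"rz":0,"claw":1},{"x":-0.005,"y":0.04,"z":0,"rx":0,"ry":0,"rz":0,"claw":1},{"x":-0.005,"y":0.04,"z":0,"rx":0,"ry":0,"rz":0,"claw":1},{"x":0,"y":0.005,"z":0,"rx":0,"ry":0,"rz":0,"claw":1},{"x":0,"y":0,"z":0,"rx":0,"ry":0,"rz":0,"claw":1},{"x":0,"y":0,"z":0,"rx":0,"ry":0,"rz":0,"claw":1}]';python3 -c "
from h import *
o=get_obs();print(delta(o,(.5345,.213,.12)))"
```

```text
time_s: 20.5
eef_pos: [0.4434, -0.1755, 0.0862]
orientation: [[-0.994, 0.109, 0.004], [0.109, 0.994, -0.002], [-0.004, -0.001, -1.0]]
contact_force: [0.9, 0.9, 6.3]
gripper_width: 0.0279
finger_force: 20.0
time_s: 21.5
eef_pos: [0.4962, 0.0519, 0.2643]
orientation: [[-0.994, 0.11, 0.001], [0.11, 0.994, -0.0], [-0.001, 0.0, -1.0]]
contact_force: [0.5, -0.8, -0.1]
gripper_width: 0.0277
finger_force: 20.0
time_s: 22.2
eef_pos: [0.534, 0.2114, 0.2639]
orientation: [[-0.994, 0.11, 0.0], [0.11, 0.994, -0.0], [-0.0, -0.0, -1.0]]
contact_force: [-0.3, -1.6, -0.8]
gripper_width: 0.0275
finger_force: 20.0
[-0.0003  0.0017  0.1439]
```

```bash
python3 -m inch '[{"x":0,"y":0.002,"z":0.04,"rx":0,"ry":0,"rz":0,"claw":1},{"x":0,"y":0,"z":0.04,"rx":0,"ry":0,"rz":0,"claw":1},{"x":0,"y":0,"z":0.04,"rx":0,"ry":0,"rz":0,"claw":1},{"x":0,"y":0,"z":0.015,"rx":0,"ry":0,"rz":0,"claw":1},{"x":0,"y":0,"z":0.009,"rx":0,"ry":0,"rz":0,"claw":1},{"x":0,"y":0,"z":0,"rx":0,"ry":0,"rz":0,"claw":1},{"x":0,"y":0,"z":0,"rx":0,"ry":0,"rz":0,"claw":1}]' | grep -E "eef|force"; python3 -m inch '[{"x":0,"y":0,"z":0.003,"rx":0,"ry":0,"rz":0,"claw":1},{"x":0,"y":0,"z":0,"rx":0,"ry":0,"rz":0,"claw":1}]'| grep -E "eef|force"
```

```text
eef_pos: [0.5353, 0.2142, 0.1222]
contact_force: [1.0, 0.6, -0.4]
finger_force: 20.0
eef_pos: [0.5348, 0.2144, 0.1178]
contact_force: [0.3, 0.2, -0.4]
finger_force: 20.0
```

```bash
python3 -m inch '[{"x":0,"y":0,"z":0.002,"rx":0,"ry":0,"rz":0,"claw":1},{"x":0,"y":0,"z":0,"rx":0,"ry":0,"rz":0,"claw":0.4},{"x":0,"y":0,"z":0,"rx":0,"ry":0,"rz":0,"claw":0.4},{"x":0,"y":0,"z":0,"rx":0,"ry":0,"rz":0,"claw":0.4},{"x":0,"y":0,"z":-0.03,"rx":0,"ry":0,"rz":0,"claw":0.4},{"x":0,"y":0,"z":-0.04,"rx":0,"ry":0,"rz":0,"claw":0.4},{"x":0,"y":0,"z":-0.04,"rx":0,"ry":0,"rz":0,"claw":0.4},{"x":0.01,"y":-0.04,"z":0,"rx":0,"ry":0,"rz":0,"claw":0.4},{"x":0.011,"y":-0.04,"z":0,"rx":0,"ry":0,"rz":0,"claw":0.4},{"x":0.011,"y":-0.04,"z":0,"rx":0,"ry":0,"rz":0,"claw":0.4}]'; python3 -m inch '[{"x":0.011,"y":-0.04,"z":0,"rx":0,"ry":0,"rz":0,"claw":0.4},{"x":0.011,"y":-0.04,"z":0,"rx":0,"ry":0,"rz":0,"claw":0.4},{"x":0.011,"y":-0.04,"z":0,"rx":0,"ry":0,"rz":0,"claw":0.4},{"x":0.011,"y":-0.04,"z":0.015,"rx":0,"ry":0,"rz":0,"claw":0.4},{"x":0,"y":-0.015,"z":0.015,"rx":0,"ry":0,"rz":0,"claw":0.4},{"x":0,"y":0,"z":0,"rx":0,"ry":0,"rz":0,"claw":0.4},{"x":0,"y":0,"z":0,"rx":0,"ry":0,"rz":0,"claw":0.4}]'; python3 -c "
from h import *
o,c=look('wrist','w7');mouth(c,o,(.4268,-.0706,.114))
mouth(c,o,(.535,.214,.144));mouth(c,o,(.546,.3075,.144));ring(c,o,(.56,-.1,.022))"
```

```text
time_s: 24.1
eef_pos: [0.4888, 0.0975, 0.2248]
orientation: [[-0.994, 0.109, 0.0], [0.109, 0.994, -0.0], [-0.0, -0.0, -1.0]]
contact_force: [-0.3, -0.6, 0.4]
gripper_width: 0.0525
finger_force: 0.0
time_s: 24.8
eef_pos: [0.4263, -0.0705, 0.1947]
orientation: [[-0.994, 0.11, -0.0], [0.11, 0.994, 0.001], [0.0, 0.001, -1.0]]
contact_force: [-0.4, 0.2, 1.0]
gripper_width: 0.0527
finger_force: 0.0
mouth [ 0.4271 -0.0696  0.114 ] area 693.0 axes [29.3 30.2] delta [-0.0008  0.0009  0.0807]
mouth [0.5417 0.1846 0.144 ] area 2732.5 axes [57. 75.] delta [-0.0866  0.2662  0.0508]
ring hue 29.0 [ 0.6317 -0.1552  0.022 ] axes [13.2 42.4] px 262.51018142700195 397.5246810913086
ring hue 29.0 [ 0.5524 -0.0959  0.022 ] axes [39.  56.3] px 304.71644592285156 336.8998222351074
```

```bash
python3 -m inch '[{"x":-0.001,"y":0.001,"z":0.03,"rx":0,"ry":0,"rz":0,"claw":0.4},{"x":0,"y":0,"z":0.03,"rx":0,"ry":0,"rz":0,"claw":0.4},{"x":0,"y":0,"z":0.03,"rx":0,"ry":0,"rz":0,"claw":0.4},{"x":0,"y":0,"z":0.021,"rx":0,"ry":0,"rz":0,"claw":0.4},{"x":0,"y":0,"z":0,"rx":0,"ry":0,"rz":0,"claw":0.6},{"x":0,"y":0,"z":0,"rx":0,"ry":0,"rz":0,"claw":1},{"x":0,"y":0,"z":0,"rx":0,"ry":0,"rz":0,"claw":1},{"x":0,"y":0,"z":0,"rx":0,"ry":0,"rz":0,"claw":1},{"x":0,"y":0,"z":0,"rx":0,"ry":0,"rz":0,"claw":1},{"x":0,"y":0,"z":0,"rx":0,"ry":0,"rz":0,"claw":1}]' 20; python3 -m inch '[{"x":0,"y":0,"z":-0.03,"rx":0,"ry":0,"rz":0,"claw":1},{"x":0,"y":0,"z":-0.04,"rx":0,"ry":0,"rz":0,"claw":1},{"x":0,"y":0,"z":-0.04,"rx":0,"ry":0,"rz":0,"claw":1},{"x":0,"y":0,"z":-0.04,"rx":0,"ry":0,"rz":0,"claw":1},{"x":0,"y":0,"z":-0.035,"rx":0,"ry":0,"rz":0,"claw":1},{"x":-0.015,"y":0.04,"z":0,"rx":0,"ry":0,"rz":0,"claw":1},{"x":-0.015,"y":0.04,"z":0,"rx":0,"ry":0,"rz":0,"claw":1},{"x":-0.015,"y":0.04,"z":0,"rx":0,"ry":0,"rz":0,"claw":1},{"x":-0.015,"y":0.04,"z":0,"rx":0,"ry":0,"rz":0,"claw":1},{"x":-0.015,"y":0.038,"z":0,"rx":0,"ry":0,"rz":0,"claw":1}]';  python3 -m inch '[{"x":0,"y":0,"z":0,"rx":0,"ry":0,"rz":0,"claw":1},{"x":0,"y":0,"z":0,"rx":0,"ry":0,"rz":0,"claw":1}]';python3 -c "
from h import *
o=get_obs();print(delta(o,(.524,.1185,.12)))"
```

```text
time_s: 25.85
eef_pos: [0.4286, -0.0698, 0.0857]
orientation: [[-0.994, 0.109, 0.004], [0.109, 0.994, -0.0], [-0.004, 0.0, -1.0]]
contact_force: [0.1, 1.8, 6.1]
gripper_width: 0.0274
finger_force: 20.0
time_s: 26.85
eef_pos: [0.5242, 0.1204, 0.2687]
orientation: [[-0.994, 0.11, 0.0], [0.11, 0.994, -0.0], [-0.0, -0.0, -1.0]]
contact_force: [0.4, -0.2, -1.0]
gripper_width: 0.0275
finger_force: 20.0
time_s: 27.05
eef_pos: [0.5237, 0.1192, 0.268]
orientation: [[-0.994, 0.108, -0.002], [0.108, 0.994, -0.001], [0.001, -0.001, -1.0]]
contact_force: [0.2, -0.0, -1.2]
gripper_width: 0.0276
finger_force: 20.0
[-0.0006 -0.0005  0.148 ]
```

```bash
python3 -m inch '[{"x":0,"y":0,"z":0.04,"rx":0,"ry":0,"rz":0,"claw":1},{"x":0,"y":0,"z":0.04,"rx":0,"ry":0,"rz":0,"claw":1},{"x":0,"y":0,"z":0.04,"rx":0,"ry":0,"rz":0,"claw":1},{"x":0,"y":0,"z":0.02,"rx":0,"ry":0,"rz":0,"claw":1},{"x":0,"y":0,"z":0.008,"rx":0,"ry":0,"rz":0,"claw":1},{"x":0,"y":0,"z":0,"rx":0,"ry":0,"rz":0,"claw":1},{"x":0,"y":0,"z":0.003,"rx":0,"ry":0,"rz":0,"claw":1},{"x":0,"y":0,"z":0.001,"rx":0,"ry":0,"rz":0,"claw":1},{"x":0,"y":0,"z":0,"rx":0,"ry":0,"rz":0,"claw":1}]'; python3 -m inch '[{"x":0,"y":0,"z":0,"rx":0,"ry":0,"rz":0,"claw":0.4},{"x":0,"y":0,"z":0,"rx":0,"ry":0,"rz":0,"claw":0.4},{"x":0,"y":0,"z":0,"rx":0,"ry":0,"rz":0,"claw":0.4},{"x":0,"y":0,"z":-0.03,"rx":0,"ry":0,"rz":0,"claw":0.4},{"x":0,"y":0,"z":-0.04,"rx":0,"ry":0,"rz":0,"claw":0.4},{"x":0.017,"y":0.018,"z":-0.04,"rx":0,"ry":0,"rz":0,"claw":0.4},{"x":0.017,"y":0.018,"z":-0.04,"rx":0,"ry":0,"rz":0,"claw":0.4},{"x":0.017,"y":0.018,"z":-0.03,"rx":0,"ry":0,"rz":0,"claw":0.4},{"x":0.017,"y":0.018,"z":-0.03,"rx":0,"ry":0,"rz":0,"claw":0.4},{"x":0,"y":0,"z":-0.03,"rx":0,"ry":0,"rz":0,"claw":0.4}]'; python3 -m inch '[{"x":0,"y":0,"z":0,"rx":0,"ry":0,"rz":0,"claw":0.4},{"x":0,"y":0,"z":0,"rx":0,"ry":0,"rz":0,"claw":0.4}]';python3 -c "
from h import *
o,c=look('wrist','w8')
for P in[(.524,.1185,.144),(.535,.214,.144),(.546,.3075,.144)]:print(P,wproj(c,o,P));mouth(c,o,P,30)
for P in[(.56,-.105,.022),(.56,-.2525,.022),(.65,-.162,.022)]:print(P,wproj(c,o,P));ring(c,o,P,.022,40)"
```

```text
time_s: 27.95
eef_pos: [0.5243, 0.1187, 0.1179]
orientation: [[-0.994, 0.11, 0.002], [0.11, 0.994, 0.0], [-0.002, 0.0, -1.0]]
contact_force: [-0.7, -0.5, -0.6]
gripper_width: 0.0273
finger_force: 20.0
time_s: 28.95
eef_pos: [0.4624, 0.1997, 0.3588]
orientation: [[-0.994, 0.106, 0.001], [0.106, 0.994, 0.001], [-0.001, 0.001, -1.0]]
contact_force: [0.0, 0.0, 0.7]
gripper_width: 0.0528
finger_force: 0.0
time_s: 29.15
eef_pos: [0.4642, 0.1979, 0.3569]
orientation: [[-0.994, 0.109, 0.001], [0.109, 0.994, 0.0], [-0.001, 0.0, -1.0]]
contact_force: [0.6, 0.5, 0.2]
gripper_width: 0.0527
finger_force: 0.0
(0.524, 0.1185, 0.144) [249.12058376 269.04224826]
(0.535, 0.214, 0.144) [337.49885026 269.73573595]
mouth [0.5318 0.2146 0.144 ] area 241.5 axes [16.7 18.5] delta [-0.0651  0.0239  0.213 ]
(0.546, 0.3075, 0.144) [421.67160294 269.44469212]
mouth [0.5455 0.3072 0.144 ] area 214.0 axes [15.6 17.6] delta [-0.0686  0.1174  0.213 ]
(0.56, -0.105, 0.022) [130.61335546 274.76757827]
ring hue 11.0 [ 0.5542 -0.0908  0.022 ] axes [31.6 35.7] px 137.23949813842773 270.65251541137695
(0.56, -0.2525, 0.022) [ 62.722038   280.32677626]
ring hue 34.0 [ 0.5527 -0.2377  0.022 ] axes [28.5 32.1] px 67.5308723449707 275.8938636779785
(0.65, -0.162, 0.022) [117.40147424 325.85838903]
```

View pics/w8.png

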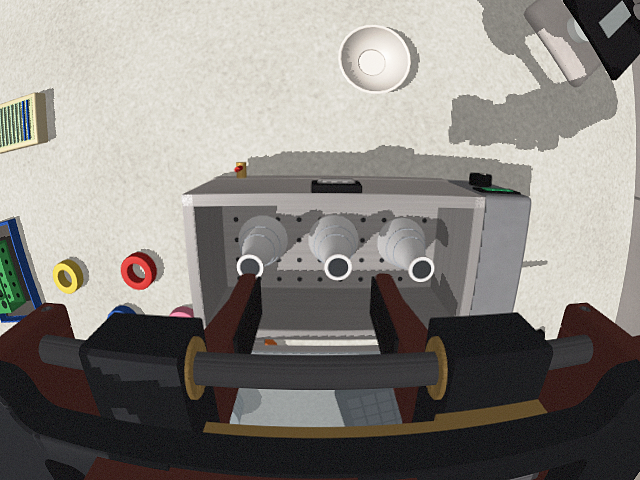

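```bash
python3 -m inch '[{"x":-0.008,"y":-0.036,"z":0,"rx":0,"ry":0,"rz":0,"claw":0},{"x":-0.016,"y":-0.036,"z":0,"rx":0,"ry":0,"rz":0,"claw":0},{"x":-0.017,"y":-0.036,"z":0,"rx":0,"ry":0,"rz":0,"claw":0},{"x":-0.017,"y":-0.036,"z":0.02,"rx":0,"ry":0,"rz":0,"claw":0},{"x":-0.017,"y":-0.035,"z":0.03,"rx":0,"ry":0,"rz":0,"claw":0},{"x":-0.017,"y":-0.035,"z":0.03,"rx":0,"ry":0,"rz":0,"claw":0},{"x":-0.017,"y":-0.035,"z":0.03,"rx":0,"ry":0,"rz":0,"claw":0},{"x":-0.017,"y":-0.035,"z":0.03,"rx":0,"ry":0,"rz":0,"claw":0},{"x":0,"y":0,"z":0.02,"rx":0,"ry":0,"rz":0,"claw":0},{"x":0,"y":0,"z":0,"rx":0,"ry":0,"rz":0,"claw":0}]'; python3 -m inch '[{"x":0,"y":0,"z":0,"rx":0,"ry":0,"rz":0,"claw":0}]';python3 -c "
from h import *
o,c=look('wrist','w9')
for P in[(.558,-.098,.022),(.558,-.25,.022),(.65,-.162,.022)]:print(P,wproj(c,o,P));ring(c,o,P,.022,45)"
```

```text
time_s: 30.2
eef_pos: [0.5558, -0.0993, 0.1899]
orientation: [[-0.994, 0.112, -0.011], [0.112, 0.994, 0.003], [0.011, 0.001, -1.0]]
contact_force: [-0.2, 0.8, -0.2]
gripper_width: 0.0879
finger_force: 0.0
time_s: 30.3
eef_pos: [0.5574, -0.0983, 0.1955]
orientation: [[-0.994, 0.11, -0.003], [0.11, 0.994, 0.001], [0.003, 0.001, -1.0]]
contact_force: [0.2, -0.0, -0.1]
gripper_width: 0.088
finger_force: 0.0
(0.558, -0.098, 0.022) [315.9416093  216.95334212]
ring hue 3.0 [ 0.5576 -0.0957  0.022 ] axes [58.7 59.9] px 318.36014556884766 216.2479248046875
(0.558, -0.25, 0.022) [163.62482915 234.56664701]
ring hue 23.0 [ 0.5564 -0.2468  0.022 ] axes [49.2 56.4] px 166.17010879516602 232.62020874023438
(0.65, -0.162, 0.022) [263.27970863 311.99461967]
ring hue 110.0 [ 0.648  -0.1556  0.022 ] axes [47.5 54.6] px 269.1060104370117 309.7252769470215
```

```bash
python3 -m inch '[{"x":0,"y":0.003,"z":0.04,"rx":0,"ry":0,"rz":0,"claw":0},{"x":0,"y":0,"z":0.04,"rx":0,"ry":0,"rz":0,"claw":0},{"x":0,"y":0,"z":0.04,"rx":0,"ry":0,"rz":0,"claw":0},{"x":0,"y":0,"z":0.04,"rx":0,"ry":0,"rz":0,"claw":0},{"x":0,"y":0,"z":0.02,"rx":0,"ry":0,"rz":0,"claw":0},{"x":0,"y":0,"z":0.009,"rx":0,"ry":0,"rz":0,"claw":0},{"x":0,"y":0,"z":0,"rx":0,"ry":0,"rz":0,"claw":0},{"x":0,"y":0,"z":0,"rx":0,"ry":0,"rz":0,"claw":0}]'; python3 -m inch '[{"x":0,"y":0,"z":0,"rx":0,"ry":0,"rz":0,"claw":0.4},{"x":0,"y":0,"z":0,"rx":0,"ry":0,"rz":0,"claw":1},{"x":0,"y":0,"z":0,"rx":0,"ry":0,"rz":0,"claw":1},{"x":0,"y":0,"z":0,"rx":0,"ry":0,"rz":0,"claw":1},{"x":0,"y":0,"z":0,"rx":0,"ry":0,"rz":0,"claw":1}]' 40;python3 -m inch '[{"x":0,"y":0,"z":-0.03,"rx":0,"ry":0,"rz":0,"claw":1},{"x":0,"y":0,"z":-0.045,"rx":0,"ry":0,"rz":0,"claw":1},{"x":0,"y":0,"z":-0.045,"rx":0,"ry":0,"rz":0,"claw":1},{"x":0,"y":0,"z":-0.045,"rx":0,"ry":0,"rz":0,"claw":1},{"x":0,"y":0,"z":-0.045,"rx":0,"ry":0,"rz":0,"claw":1},{"x":0,"y":0,"z":0,"rx":0,"ry":0,"rz":0,"claw":1},{"x":0,"y":0,"z":0,"rx":0,"ry":0,"rz":0,"claw":1}]';python3 -c "
from h import *
o,c=look('wrist','w10')
P=o['eef_pos']+[0,0,.01];print(wproj(c,o,P));ring(c,o,P,P[2],60);print(delta(o,(.5228,.1187,.22)))"
```

```text
time_s: 31.15
eef_pos: [0.5599, -0.0953, 0.0101]
orientation: [[-0.994, 0.109, 0.003], [0.109, 0.994, -0.001], [-0.003, -0.0, -1.0]]
contact_force: [0.1, 0.5, 0.2]
gripper_width: 0.088
finger_force: 0.0
time_s: 31.65
eef_pos: [0.5586, -0.0955, 0.008]
orientation: [[-0.994, 0.11, 0.0], [0.11, 0.994, -0.0], [-0.0, -0.0, -1.0]]
contact_force: [-0.2, 0.2, 2.1]
gripper_width: 0.0569
finger_force: 40.0
time_s: 32.35
eef_pos: [0.5588, -0.0954, 0.2183]
orientation: [[-0.994, 0.11, 0.002], [0.11, 0.994, -0.0], [-0.002, -0.0, -1.0]]
contact_force: [0.2, -0.4, -2.6]
gripper_width: 0.0565
finger_force: 40.0
[316.25232258 304.59238161]
ring hue 24.0 [ 0.5574 -0.0956  0.2283] axes [111.  123.4] px 315.45547103881836 301.7986145019531
[ 0.0593  0.2089 -0.0019]
```

```bash
python3 -c "
from h import *
c,o=ld('w10')
im=c['image'].astype(int)
for u in(300,315,330):
  col=im[225:375,u];print(u,[(225+i,tuple(col[i])) for i in range(0,150,5)])
R=o['orientation'];T=o['eef_pos']
for dx in(.029,.016,-.016,-.029):
  print(dx,wproj(c,o,T+R@[dx+.001,0,-.014]))"
```

```text
300 [(225, (np.int64(196), np.int64(192), np.int64(181))), (230, (np.int64(195), np.int64(193), np.int64(185))), (235, (np.int64(206), np.int64(203), np.int64(194))), (240, (np.int64(89), np.int64(17), np.int64(18))), (245, (np.int64(88), np.int64(18), np.int64(10))), (250, (np.int64(111), np.int64(24), np.int64(23))), (255, (np.int64(115), np.int64(29), np.int64(23))), (260, (np.int64(109), np.int64(16), np.int64(15))), (265, (np.int64(115), np.int64(30), np.int64(27))), (270, (np.int64(113), np.int64(26), np.int64(24))), (275, (np.int64(109), np.int64(17), np.int64(16))), (280, (np.int64(125), np.int64(124), np.int64(117))), (285, (np.int64(116), np.int64(113), np.int64(108))), (290, (np.int64(119), np.int64(118), np.int64(110))), (295, (np.int64(126), np.int64(124), np.int64(118))), (300, (np.int64(123), np.int64(119), np.int64(114))), (305, (np.int64(176), np.int64(175), np.int64(166))), (310, (np.int64(197), np.int64(192), np.int64(182))), (315, (np.int64(120), np.int64(85), np.int64(80))), (320, (np.int64(87), np.int64(14), np.int64(15))), (325, (np.int64(87), np.int64(16), np.
[... 3066 characters left out ...]
320, (np.int64(90), np.int64(25), np.int64(19))), (325, (np.int64(87), np.int64(16), np.int64(16))), (330, (np.int64(90), np.int64(28), np.int64(25))), (335, (np.int64(93), np.int64(22), np.int64(21))), (340, (np.int64(194), np.int64(45), np.int64(43))), (345, (np.int64(183), np.int64(45), np.int64(43))), (350, (np.int64(182), np.int64(42), np.int64(40))), (355, (np.int64(73), np.int64(35), np.int64(37))), (360, (np.int64(44), np.int64(43), np.int64(47))), (365, (np.int64(50), np.int64(50), np.int64(49))), (370, (np.int64(55), np.int64(54), np.int64(52)))]
0.029 [316.34586014 243.98910946]
0.016 [316.3192577  273.06236524]
-0.016 [316.24790261 337.22274887]
-0.029 [316.21818477 360.1013621 ]
```

```bash
python3 -m inch '[{"x":0.008,"y":0.03,"z":0,"rx":0,"ry":0,"rz":0,"claw":1},{"x":0.01,"y":0.04,"z":0,"rx":0,"ry":0,"rz":0,"claw":1},{"x":0.01,"y":0.04,"z":0,"rx":0,"ry":0,"rz":0,"claw":1},{"x":0.01,"y":0.04,"z":0,"rx":0,"ry":0,"rz":0,"claw":1},{"x":0.01,"y":0.03,"z":0,"rx":0,"ry":0,"rz":0,"claw":1},{"x":0.011,"y":0.029,"z":0,"rx":0,"ry":0,"rz":0,"claw":1},{"x":0,"y":0,"z":0.03,"rx":0,"ry":0,"rz":0,"claw":1},{"x":0,"y":0,"z":0.022,"rx":0,"ry":0,"rz":0,"claw":1},{"x":0,"y":0,"z":0,"rx":0,"ry":0,"rz":0,"claw":1},{"x":0,"y":0,"z":0,"rx":0,"ry":0,"rz":0,"claw":1}]';python3 -m inch '[{"x":0,"y":0,"z":0,"rx":0,"ry":0,"rz":0,"claw":1},{"x":0,"y":0,"z":0,"rx":0,"ry":0,"rz":0,"claw":1}]'; python3 -c "
from h import *
o,c=look('wrist','w11')
print(o['eef_pos'],delta(o,(.5234,.1187,.109)))
for _ in range(3): camera('wrist');o=get_obs();print(o['eef_pos'],delta(o,(.5234,.1187,.109)))
cv2.imwrite('pics/c11.png',cv2.resize(cv2.imread('pics/w11.png')[220:370,230:400],None,fx=4,fy=4))"
```

```text
time_s: 33.4
eef_pos: [0.5217, 0.1187, 0.1636]
orientation: [[-0.994, 0.11, -0.004], [0.11, 0.994, -0.001], [0.004, -0.001, -1.0]]
contact_force: [0.2, 0.1, -2.3]
gripper_width: 0.057
finger_force: 40.0
time_s: 33.6
eef_pos: [0.5233, 0.1187, 0.1669]
orientation: [[-0.994, 0.11, 0.002], [0.11, 0.994, 0.0], [-0.002, 0.001, -1.0]]
contact_force: [-0.2, -0.1, -1.1]
gripper_width: 0.0566
finger_force: 40.0
[0.52330167 0.11868535 0.1669474 ] [ 0.     -0.      0.0579]
[0.52322256 0.11873926 0.16676938] [-0.0001 -0.      0.0578]
[0.52314481 0.11873373 0.1666016 ] [-0.0002 -0.      0.0576]
[0.52302328 0.1187772  0.16637788] [-0.0003 -0.0001  0.0574]
```

View pics/c11.png

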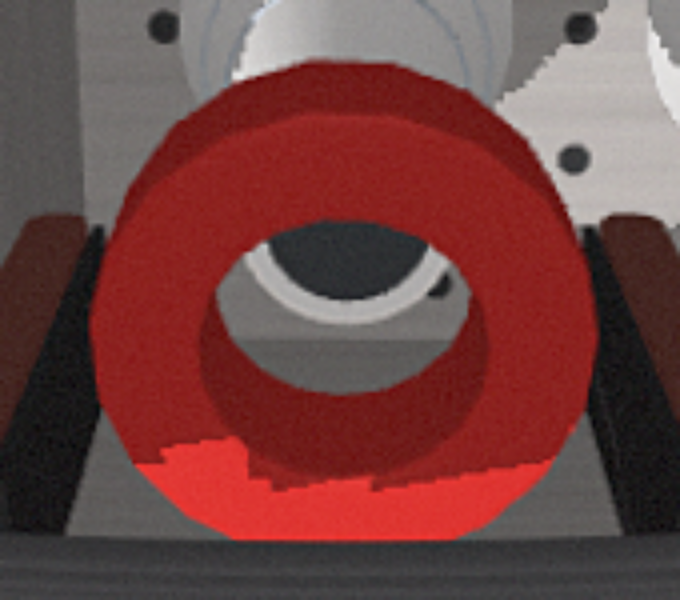

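```bash
python3 -c "
from h import *
c,o=ld('w11');T=o['eef_pos']
def tool(p,z): return delta(o,wrist(c,o,*p,z))
print('rim low edge',tool((316.75,301.25),.144))
for r in(220,478): print('bore top',r,tool((230+344/4,220+r/4),T[2]+.014))
print('bore bottom edge low',tool((230+344/4,220+395/4),T[2]-.008))
print('outer top',tool((230+344/4,220+112/4),T[2]+.014))"
```

```text
rim low edge [-0.0143  0.0004  0.023 ]
bore top 220 [ 0.0162 -0.0002 -0.014 ]
bore top 478 [-0.0162 -0.0001 -0.0139]
bore bottom edge low [-0.0172 -0.0001  0.0081]
outer top [ 0.0282 -0.0001 -0.014 ]
```

```bash
python3 -m inch '[{"x":0,"y":0.0005,"z":0.01,"rx":0,"ry":0,"rz":0,"claw":1},{"x":0,"y":0,"z":0.005,"rx":0,"ry":0,"rz":0,"claw":1},{"x":0,"y":0,"z":0.005,"rx":0,"ry":0,"rz":0,"claw":1},{"x":0,"y":0,"z":0.0,"rx":0,"ry":0,"rz":0,"claw":1}]' | grep -E "eef|contact"; python3 -m inch '[{"x":0,"y":0,"z":0.005,"rx":0,"ry":0,"rz":0,"claw":1},{"x":0,"y":0,"z":0.0,"rx":0,"ry":0,"rz":0,"claw":1}]' | grep -E "eef|contact"
```

```text
eef_pos: [0.5221, 0.1193, 0.1441]
contact_force: [-0.5, 0.4, -1.7]
eef_pos: [0.5225, 0.1193, 0.1399]
contact_force: [0.6, 0.2, -2.9]
```

```bash
python3 -m inch '[{"x":0,"y":0,"z":0.01,"rx":0,"ry":0,"rz":0,"claw":1},{"x":0,"y":0,"z":0.01,"rx":0,"ry":0,"rz":0,"claw":1},{"x":0,"y":0,"z":0.005,"rx":0,"ry":0,"rz":0,"claw":1},{"x":0,"y":0,"z":0.0,"rx":0,"ry":0,"rz":0,"claw":1},{"x":0,"y":0,"z":0.0,"rx":0,"ry":0,"rz":0,"claw":1}]' | grep -E "eef|contact"; python3 -m inch '[{"x":0,"y":0,"z":0.003,"rx":0,"ry":0,"rz":0,"claw":1},{"x":0,"y":0,"z":0.0,"rx":0,"ry":0,"rz":0,"claw":1}]' | grep -E "eef|contact"
```

```text
eef_pos: [0.5227, 0.1194, 0.1154]
contact_force: [0.4, -1.1, -1.6]
eef_pos: [0.5228, 0.1194, 0.1126]
contact_force: [0.3, 0.3, -2.5]
```

```bash
python3 -m inch '[{"x":0,"y":0,"z":0.002,"rx":0,"ry":0,"rz":0,"claw":1},{"x":0,"y":0,"z":0,"rx":0,"ry":0,"rz":0,"claw":0.25},{"x":0,"y":0,"z":0,"rx":0,"ry":0,"rz":0,"claw":0.25},{"x":0,"y":0,"z":0,"rx":0,"ry":0,"rz":0,"claw":0.25},{"x":0,"y":0,"z":-0.03,"rx":0,"ry":0,"rz":0,"claw":0.25},{"x":0,"y":0,"z":-0.04,"rx":0,"ry":0,"rz":0,"claw":0.25},{"x":0,"y":0,"z":-0.03,"rx":0,"ry":0,"rz":0,"claw":0},{"x":-0.008,"y":-0.04,"z":0,"rx":0,"ry":0,"rz":0,"claw":0},{"x":-0.008,"y":-0.04,"z":0,"rx":0,"ry":0,"rz":0,"claw":0},{"x":-0.008,"y":-0.04,"z":0,"rx":0,"ry":0,"rz":0,"claw":0}]';python3 -m inch '[{"x":-0.008,"y":-0.04,"z":0,"rx":0,"ry":0,"rz":0,"claw":0},{"x":-0.008,"y":-0.04,"z":0,"rx":0,"ry":0,"rz":0,"claw":0},{"x":-0.008,"y":-0.04,"z":0,"rx":0,"ry":0,"rz":0,"claw":0},{"x":-0.008,"y":-0.04,"z":0,"rx":0,"ry":0,"rz":0,"claw":0},{"x":-0.009,"y":-0.04,"z":0.01,"rx":0,"ry":0,"rz":0,"claw":0},{"x":-0.009,"y":-0.04,"z":0.006,"rx":0,"ry":0,"rz":0,"claw":0},{"x":0,"y":0,"z":0,"rx":0,"ry":0,"rz":0,"claw":0},{"x":0,"y":0,"z":0,"rx":0,"ry":0,"rz":0,"claw":0},{"x":0,"y":0,"z":0,"rx":0,"ry":0,"rz":0,"claw":0}]'; python3 -c "
from h import *
o,c=look('wrist','w12')
P=(.5564,-.247,.022);ring(c,o,P,.022,45);print(delta(o,P))"
```

```text
time_s: 36.1
eef_pos: [0.5337, -0.0036, 0.2115]
orientation: [[-0.994, 0.108, 0.002], [0.108, 0.994, -0.0], [-0.002, 0.0, -1.0]]
contact_force: [0.3, 0.1, -0.7]
gripper_width: 0.0877
finger_force: 0.0
time_s: 37.0
eef_pos: [0.5571, -0.2457, 0.1953]
orientation: [[-0.994, 0.109, 0.001], [0.109, 0.994, 0.0], [-0.001, 0.0, -1.0]]
contact_force: [0.6, 1.0, -0.2]
gripper_width: 0.0876
finger_force: 0.0
ring hue 23.0 [ 0.5556 -0.2483  0.022 ] axes [59.9 60.4] px 312.6313819885254 214.41297912597656
[ 0.0007 -0.0014  0.1733]
```

```bash
python3 -m inch '[{"x":0.002,"y":-0.003,"z":0.04,"rx":0,"ry":0,"rz":0,"claw":0},{"x":0,"y":0,"z":0.04,"rx":0,"ry":0,"rz":0,"claw":0},{"x":0,"y":0,"z":0.04,"rx":0,"ry":0,"rz":0,"claw":0},{"x":0,"y":0,"z":0.04,"rx":0,"ry":0,"rz":0,"claw":0},{"x":0,"y":0,"z":0.02,"rx":0,"ry":0,"rz":0,"claw":0},{"x":0,"y":0,"z":0.008,"rx":0,"ry":0,"rz":0,"claw":0},{"x":0,"y":0,"z":0,"rx":0,"ry":0,"rz":0,"claw":0},{"x":0,"y":0,"z":0,"rx":0,"ry":0,"rz":0,"claw":0}]'; python3 -m inch '[{"x":0,"y":0,"z":0,"rx":0,"ry":0,"rz":0,"claw":0.4},{"x":0,"y":0,"z":0,"rx":0,"ry":0,"rz":0,"claw":1},{"x":0,"y":0,"z":0,"rx":0,"ry":0,"rz":0,"claw":1},{"x":0,"y":0,"z":0,"rx":0,"ry":0,"rz":0,"claw":1},{"x":0,"y":0,"z":0,"rx":0,"ry":0,"rz":0,"claw":1}]' 40;python3 -m inch '[{"x":0,"y":0,"z":-0.03,"rx":0,"ry":0,"rz":0,"claw":1},{"x":0,"y":0,"z":-0.045,"rx":0,"ry":0,"rz":0,"claw":1},{"x":0,"y":0,"z":-0.045,"rx":0,"ry":0,"rz":0,"claw":1},{"x":0,"y":0,"z":-0.045,"rx":0,"ry":0,"rz":0,"claw":1},{"x":0,"y":0,"z":-0.045,"rx":0,"ry":0,"rz":0,"claw":1},{"x":0,"y":0,"z":0,"rx":0,"ry":0,"rz":0,"claw":1},{"x":0,"y":0,"z":0,"rx":0,"ry":0,"rz":0,"claw":1}]';python3 -c "
from h import *
o=get_obs();print(delta(o,(.533,.2145,.22)))"
```

```text
time_s: 37.85
eef_pos: [0.5557, -0.2493, 0.0088]
orientation: [[-0.994, 0.109, 0.003], [0.109, 0.994, -0.001], [-0.003, -0.001, -1.0]]
contact_force: [0.4, 0.2, -0.5]
gripper_width: 0.0877
finger_force: 0.0
time_s: 38.35
eef_pos: [0.5548, -0.2492, 0.0072]
orientation: [[-0.994, 0.11, 0.001], [0.11, 0.994, 0.0], [-0.001, 0.0, -1.0]]
contact_force: [0.2, 1.8, 3.1]
gripper_width: 0.0578
finger_force: 40.0
time_s: 39.05
eef_pos: [0.5549, -0.2496, 0.2173]
orientation: [[-0.994, 0.11, 0.002], [0.11, 0.994, -0.001], [-0.002, -0.001, -1.0]]
contact_force: [-0.8, 0.2, -2.7]
gripper_width: 0.058
finger_force: 40.0
[ 0.0727  0.4589 -0.0032]
```

```bash
cat >> h.py <<'E'
def runs(a):
    s=[];k=0
    for i in range(1,len(a)+1):
        if i==len(a) or a[i]!=a[k]: s.append((a[k],k,i));k=i
    return s
def peek(c,o,zr=.144):
    im=c['image'];h=cv2.cvtColor(im,cv2.COLOR_RGB2HSV).astype(int);v=h[...,2]
    cl=np.where(h[...,1]>130,'S',np.where(v<75,'D',np.where(v>150,'W','g')))
    print(''.join(cl[270:325,316]),'from 270');
    for r in(278,284,290): print(r,''.join(cl[r,280:356]))
    T=o['eef_pos']
    q=lambda u,w,z:delta(o,wrist(c,o,u,w,z))
    return q
E
python3 -c "
from h import *
c,o=ld('w11');peek(c,o)"
python3 -m inch '[{"x":0.006,"y":0.03,"z":0,"rx":0,"ry":0,"rz":0,"claw":1},{"x":0.006,"y":0.039,"z":0,"rx":0,"ry":0,"rz":0,"claw":1},{"x":0.006,"y":0.039,"z":0,"rx":0,"ry":0,"rz":0,"claw":1},{"x":0.006,"y":0.039,"z":0,"rx":0,"ry":0,"rz":0,"claw":1},{"x":0.006,"y":0.039,"z":0,"rx":0,"ry":0,"rz":0,"claw":1},{"x":0.006,"y":0.039,"z":0,"rx":0,"ry":0,"rz":0,"claw":1},{"x":0.006,"y":0.039,"z":0,"rx":0,"ry":0,"rz":0,"claw":1},{"x":0.006,"y":0.039,"z":0,"rx":0,"ry":0,"rz":0,"claw":1},{"x":0.006,"y":0.039,"z":0,"rx":0,"ry":0,"rz":0,"claw":1},{"x":0.006,"y":0.039,"z":0,"rx":0,"ry":0,"rz":0,"claw":1}]'>/dev/null; python3 -m inch '[{"x":0.006,"y":0.039,"z":0,"rx":0,"ry":0,"rz":0,"claw":1},{"x":0.0065,"y":0.039,"z":0,"rx":0,"ry":0,"rz":0,"claw":1},{"x":0,"y":0,"z":0.03,"rx":0,"ry":0,"rz":0,"claw":1},{"x":0,"y":0,"z":0.02,"rx":0,"ry":0,"rz":0,"claw":1},{"x":0,"y":0,"z":0,"rx":0,"ry":0,"rz":0,"claw":1},{"x":0,"y":0,"z":0,"rx":0,"ry":0,"rz":0,"claw":1},{"x":0,"y":0,"z":0,"rx":0,"ry":0,"rz":0,"claw":1}]'; python3 -c "
from h import *
o,c=look('wrist','w13');peek(c,o);print(delta(o,(.533,.2145,.109)))"
```

```text
SSSSSgDDDDDDDDDDDDDDDDDDDgWWWWWggggggggggggggggggSSSSSS from 270
278 SSSSSSSSSSSSSSSSSSSSDDDDDDDDDDDDDDDDDDDDDDDDDDDDDDDgSSSSSSSSSSSSSSSSSSSSSSSS
284 SSSSSSSSSSgWWWWWWWgDDDDDDDDDDDDDDDDDDDDDDDDDDDDDDDDDDDDgWWWWWWSSSSSSSSSSSSSS
290 SSSSSggggggggggWWWWWWWggDDDDDDDDDDDDDDDDDDDDDDDDDDgWWWWWWWWgDDDggggSSSSSSSSS
time_s: 40.75
eef_pos: [0.5331, 0.2146, 0.1672]
orientation: [[-0.994, 0.11, 0.001], [0.11, 0.994, 0.0], [-0.001, 0.0, -1.0]]
contact_force: [1.1, 0.6, -0.9]
gripper_width: 0.0579
finger_force: 40.0
SSSSSSSSSSSDDDDDDDDDDDDDDDWWWWWWggggggggggggggggggggggS from 270
278 SSSSSSSSSSSSSSSSSSSSSSSSSSSSSSSSSSSSSSSSSSSSSSSSSSSSSSSSSSSSSSSSSSSSSSSSSSSS
284 SSSSSSSSSSSSSSSSSSSgDDDDDDDDDDDDDDDDDDDDDDDDDDDDDDggSSSSSSSSSSSSSSSSSSSSSSSS
290 SSSSSSSSSSggggWWWWWWWgDDDDDDDDDDDDDDDDDDDDDDDDDDDDgWWWWWWWWgggSSSSSSSSSSSSSS
[ 0.0001 -0.0001  0.0582]
```

```bash
python3 -m inch '[{"x":0.002,"y":0,"z":0,"rx":0,"ry":0,"rz":0,"claw":1},{"x":0,"y":0,"z":0,"rx":0,"ry":0,"rz":0,"claw":1},{"x":0,"y":0,"z":0,"rx":0,"ry":0,"rz":0,"claw":1}]'; python3 -c "
from h import *
o,c=look('wrist','w14');q=peek(c,o);print(delta(o,(.533,.2145,.109)));T=o['eef_pos'][2]
im=c['image'];h=cv2.cvtColor(im,cv2.COLOR_RGB2HSV).astype(int);col=h[:,316]
print([(i,*col[i]) for i in range(236,290,2)]);print([(i,*col[i]) for i in range(316,360,2)])
for r in(300,301,302,303,304,305,306):print(r,q(316,r,.144)[0],'bore top',q(316,281,T+.014)[0],'bottom',q(316,324,T-.008)[0])"
```

```text
time_s: 41.1
eef_pos: [0.531, 0.215, 0.1673]
orientation: [[-0.994, 0.11, 0.001], [0.11, 0.994, 0.0], [-0.001, 0.0, -1.0]]
contact_force: [0.1, 0.1, -1.9]
gripper_width: 0.0579
finger_force: 40.0
SSSSSSSSSSSDDDDDDDDDDDDDDDDDDgWWWWWgggggggggggggggggggS from 270
278 SSSSSSSSSSSSSSSSSSSSSSSSSSSSSSSSSSSSSSSSSSSSSSSSSSSSSSSSSSSSSSSSSSSSSSSSSSSS
284 SSSSSSSSSSSSSSSSSSSSDDDDDDDDDDDDDDDDDDDDDDDDDDDDDDDgSSSSSSSSSSSSSSSSSSSSSSSS
290 SSSSSSSSSSWWWWWWWggDDDDDDDDDDDDDDDDDDDDDDDDDDDDDDDDDgWWWWWWWggSSSSSSSSSSSSSS
[-0.002  -0.0003  0.0583]
[(236, np.int64(0), np.int64(3), np.int64(151)), (238, np.int64(120), np.int64(3), np.int64(150)), (240, np.int64(21), np.int64(36), np.int64(149)), (242, np.int64(23), np.int64(188), np.int64(125)), (244, np.int64(22), np.int64(177), np.int64(134)), (246, np.int64(22), np.int64(179), np.int64(134)), (248, np.int64(22), np.int64(176), np.int64(133)), (250, np.int64(23), np.int64(173), np.int64(134)), (252, np.int64(23), np.int64(175), np.int64(131)), (254, np.int64(23), np.int64(171), np.int64(149)), (256, np.int64(23), np.int64(162), np.int64(181)), (258, np.int6
[... 1513 characters left out ...]
np.int64(24), np.int64(165), np.int64(144)), (346, np.int64(26), np.int64(157), np.int64(251)), (348, np.int64(26), np.int64(165), np.int64(244)), (350, np.int64(26), np.int64(168), np.int64(242)), (352, np.int64(26), np.int64(165), np.int64(243)), (354, np.int64(28), np.int64(164), np.int64(255)), (356, np.int64(110), np.int64(15), np.int64(50)), (358, np.int64(138), np.int64(22), np.int64(58))]
300 -0.0136 bore top 0.0133 bottom -0.0203
301 -0.0142 bore top 0.0133 bottom -0.0203
302 -0.0149 bore top 0.0133 bottom -0.0203
303 -0.0155 bore top 0.0133 bottom -0.0203
304 -0.0161 bore top 0.0133 bottom -0.0203
305 -0.0167 bore top 0.0133 bottom -0.0203
306 -0.0173 bore top 0.0133 bottom -0.0203
```

```bash
python3 -m inch '[{"x":0,"y":0,"z":0.01,"rx":0,"ry":0,"rz":0,"claw":1},{"x":0,"y":0,"z":0.005,"rx":0,"ry":0,"rz":0,"claw":1},{"x":0,"y":0,"z":0.005,"rx":0,"ry":0,"rz":0,"claw":1},{"x":0,"y":0,"z":0.0,"rx":0,"ry":0,"rz":0,"claw":1}]' | grep -E "eef|contact"; python3 -m inch '[{"x":0,"y":0,"z":0.005,"rx":0,"ry":0,"rz":0,"claw":1},{"x":0,"y":0,"z":0.0,"rx":0,"ry":0,"rz":0,"claw":1}]' | grep -E "eef|contact"
```

```text
eef_pos: [0.5302, 0.2149, 0.145]
contact_force: [0.1, 0.1, -2.6]
eef_pos: [0.5306, 0.215, 0.1409]
contact_force: [-0.8, -0.6, -3.2]
```

```bash
python3 -m inch '[{"x":0,"y":0,"z":0.01,"rx":0,"ry":0,"rz":0,"claw":1},{"x":0,"y":0,"z":0.01,"rx":0,"ry":0,"rz":0,"claw":1},{"x":0,"y":0,"z":0.005,"rx":0,"ry":0,"rz":0,"claw":1},{"x":0,"y":0,"z":0.0,"rx":0,"ry":0,"rz":0,"claw":1},{"x":0,"y":0,"z":0.005,"rx":0,"ry":0,"rz":0,"claw":1},{"x":0,"y":0,"z":0.0,"rx":0,"ry":0,"rz":0,"claw":1}]' | grep -E "eef|contact"; python3 -m inch '[{"x":0,"y":0,"z":0,"rx":0,"ry":0,"rz":0,"claw":0.25},{"x":0,"y":0,"z":0,"rx":0,"ry":0,"rz":0,"claw":0.25},{"x":0,"y":0,"z":0,"rx":0,"ry":0,"rz":0,"claw":0.25},{"x":0,"y":0,"z":-0.03,"rx":0,"ry":0,"rz":0,"claw":0.25},{"x":0,"y":0,"z":-0.04,"rx":0,"ry":0,"rz":0,"claw":0.25},{"x":0,"y":0,"z":-0.035,"rx":0,"ry":0,"rz":0,"claw":0},{"x":0,"y":-0.04,"z":0,"rx":0,"ry":0,"rz":0,"claw":0},{"x":0,"y":-0.045,"z":0,"rx":0,"ry":0,"rz":0,"claw":0},{"x":0,"y":-0.045,"z":0,"rx":0,"ry":0,"rz":0,"claw":0},{"x":0,"y":-0.045,"z":0,"rx":0,"ry":0,"rz":0,"claw":0}]';python3 -m inch '[{"x":0,"y":-0.045,"z":0,"rx":0,"ry":0,"rz":0,"claw":0},{"x":0,"y":-0.045,"z":0,"rx":0,"ry":0,"rz":0,"claw":0},{"x":-0.01,"y":-0.045,"z":0,"rx":0,"ry":0,"rz":0,"claw":0},{"x":-0.03,"y":-0.03,"z":0,"rx":0,"ry":0,"rz":0,"claw":0},{"x":-0.04,"y":-0.018,"z":0,"rx":0,"ry":0,"rz":0,"claw":0},{"x":-0.04,"y":0,"z":0.01,"rx":0,"ry":0,"rz":0,"claw":0},{"x":-0.038,"y":0,"z":0.01,"rx":0,"ry":0,"rz":0,"claw":0},{"x":0,"y":0,"z":0,"rx":0,"ry":0,"rz":0,"claw":0},{"x":0,"y":0,"z":0,"rx":0,"ry":0,"rz":0,"claw":0}]'; python3 -c "
from h import *
o,c=look('wrist','w15')
P=(.648,-.158,.022);ring(c,o,P,.022,45);print(delta(o,P))"
```

```text
eef_pos: [0.5307, 0.215, 0.1111]
contact_force: [0.0, 0.2, -2.3]
time_s: 43.35
eef_pos: [0.5114, 0.0397, 0.2173]
orientation: [[-0.994, 0.109, 0.002], [0.109, 0.994, -0.0], [-0.002, 0.0, -1.0]]
contact_force: [0.9, -0.8, 0.3]
gripper_width: 0.0879
finger_force: 0.0
time_s: 44.25
eef_pos: [0.6487, -0.1581, 0.1949]
orientation: [[-0.994, 0.109, -0.003], [0.109, 0.994, 0.001], [0.003, 0.0, -1.0]]
contact_force: [-0.3, 0.1, -1.0]
gripper_width: 0.088
finger_force: 0.0
ring hue 110.0 [ 0.6485 -0.1561  0.022 ] axes [58.3 59.8] px 317.6952362060547 216.06457901000977
[ 2.000e-04 -1.000e-04  1.729e-01]
```

```bash
python3 -m inch '[{"x":0,"y":0.002,"z":0.04,"rx":0,"ry":0,"rz":0,"claw":0},{"x":0,"y":0,"z":0.04,"rx":0,"ry":0,"rz":0,"claw":0},{"x":0,"y":0,"z":0.04,"rx":0,"ry":0,"rz":0,"claw":0},{"x":0,"y":0,"z":0.04,"rx":0,"ry":0,"rz":0,"claw":0},{"x":0,"y":0,"z":0.02,"rx":0,"ry":0,"rz":0,"claw":0},{"x":0,"y":0,"z":0.007,"rx":0,"ry":0,"rz":0,"claw":0},{"x":0,"y":0,"z":0,"rx":0,"ry":0,"rz":0,"claw":0},{"x":0,"y":0,"z":0,"rx":0,"ry":0,"rz":0,"claw":0}]'; python3 -m inch '[{"x":0,"y":0,"z":0,"rx":0,"ry":0,"rz":0,"claw":0.4},{"x":0,"y":0,"z":0,"rx":0,"ry":0,"rz":0,"claw":1},{"x":0,"y":0,"z":0,"rx":0,"ry":0,"rz":0,"claw":1},{"x":0,"y":0,"z":0,"rx":0,"ry":0,"rz":0,"claw":1},{"x":0,"y":0,"z":0,"rx":0,"ry":0,"rz":0,"claw":1}]' 40;python3 -m inch '[{"x":0,"y":0,"z":-0.03,"rx":0,"ry":0,"rz":0,"claw":1},{"x":0,"y":0,"z":-0.045,"rx":0,"ry":0,"rz":0,"claw":1},{"x":0,"y":0,"z":-0.045,"rx":0,"ry":0,"rz":0,"claw":1},{"x":0,"y":0,"z":-0.045,"rx":0,"ry":0,"rz":0,"claw":1},{"x":0,"y":0,"z":-0.045,"rx":0,"ry":0,"rz":0,"claw":1},{"x":0.03,"y":0,"z":0,"rx":0,"ry":0,"rz":0,"claw":1},{"x":0.04,"y":0,"z":0,"rx":0,"ry":0,"rz":0,"claw":1},{"x":0.04,"y":0.02,"z":0,"rx":0,"ry":0,"rz":0,"claw":1},{"x":0.03,"y":0.03,"z":0,"rx":0,"ry":0,"rz":0,"claw":1},{"x":0.013,"y":0.04,"z":0,"rx":0,"ry":0,"rz":0,"claw":1}]';python3 -m inch '[{"x":0,"y":0.04,"z":0,"rx":0,"ry":0,"rz":0,"claw":1},{"x":0,"y":0.04,"z":0,"rx":0,"ry":0,"rz":0,"claw":1},{"x":0,"y":0.04,"z":0,"rx":0,"ry":0,"rz":0,"claw":1},{"x":0,"y":0.04,"z":0,"rx":0,"ry":0,"rz":0,"claw":1},{"x":0,"y":0.04,"z":0,"rx":0,"ry":0,"rz":0,"claw":1},{"x":0,"y":0.04,"z":0,"rx":0,"ry":0,"rz":0,"claw":1},{"x":0,"y":0.04,"z":0,"rx":0,"ry":0,"rz":0,"claw":1},{"x":0,"y":0.04,"z":0,"rx":0,"ry":0,"rz":0,"claw":1},{"x":0,"y":0.039,"z":0,"rx":0,"ry":0,"rz":0,"claw":1},{"x":0,"y":0,"z":0,"rx":0,"ry":0,"rz":0,"claw":1}]'; python3 -c "
from h import *
o=get_obs();print(delta(o,(.5455,.3074,.167)))"
```

```text
time_s: 45.1
eef_pos: [0.65, -0.1565, 0.013]
orientation: [[-0.994, 0.11, 0.004], [0.11, 0.994, -0.001], [-0.005, -0.001, -1.0]]
contact_force: [-0.2, -0.8, -0.1]
gripper_width: 0.0881
finger_force: 0.0
time_s: 45.6
eef_pos: [0.649, -0.1561, 0.0099]
orientation: [[-0.994, 0.11, 0.0], [0.11, 0.994, 0.0], [-0.0, 0.0, -1.0]]
contact_force: [-0.7, 0.2, 1.6]
gripper_width: 0.0566
finger_force: 40.0
time_s: 46.6
eef_pos: [0.5045, -0.05, 0.2196]
orientation: [[-0.994, 0.112, -0.0], [0.112, 0.994, -0.0], [0.0, -0.0, -1.0]]
contact_force: [1.0, -0.2, -1.4]
gripper_width: 0.0565
finger_force: 40.0
time_s: 47.6
eef_pos: [0.545, 0.3112, 0.2174]
orientation: [[-0.994, 0.105, -0.003], [0.105, 0.995, 0.0], [0.003, 0.0, -1.0]]
contact_force: [-0.6, -0.7, -1.4]
gripper_width: 0.0568
finger_force: 40.0
[-0.001  -0.0037  0.0504]
```

```bash
python3 -m inch '[{"x":0,"y":0,"z":0.02,"rx":0,"ry":0,"rz":0,"claw":1},{"x":0,"y":0,"z":0.02,"rx":0,"ry":0,"rz":0,"claw":1},{"x":0,"y":0,"z":0.01,"rx":0,"ry":0,"rz":0,"claw":1},{"x":0,"y":0,"z":0,"rx":0,"ry":0,"rz":0,"claw":1},{"x":0,"y":0,"z":0,"rx":0,"ry":0,"rz":0,"claw":1},{"x":0,"y":0,"z":0,"rx":0,"ry":0,"rz":0,"claw":1}]'; python3 -c "
from h import *
o,c=look('wrist','w16');peek(c,o);print(delta(o,(.5455,.3074,.167)))
h=cv2.cvtColor(c['image'],cv2.COLOR_RGB2HSV);print([(i,*map(int,h[i,316])) for i in range(236,350,3)])"
```

```text
time_s: 48.2
eef_pos: [0.5465, 0.3069, 0.1712]
orientation: [[-0.994, 0.11, 0.002], [0.11, 0.994, 0.001], [-0.002, 0.001, -1.0]]
contact_force: [0.8, -0.2, -1.6]
gripper_width: 0.0565
finger_force: 40.0
SSSSSDDDDDDDDDDDDDDDDDDWWWWWWgggggggggggggggggggSSSSSSS from 270
278 SSSSSSSSSSSSSSSSgSSDDDDDDDDDDDDDDDDDDDDDDDDDDDDDDDDDDSSSSSSSSSSSSSSSSSSSSSSS
284 SSSSSSSSSSDgWWWWWWWgDDDDDDDDDDDDDDDDDDDDDDDDDDDDDDDDDgWWWWWWWgSSSSSSSSSSSSSS
290 SSSSSggDDDgggggggWWWWWWWWWggDDDDDDDDDDDDDDDDDDggWWWWWWWWWggggggggggSSSSSSSSS
[0.001  0.0004 0.0042]
[(236, 110, 204, 95), (239, 109, 184, 100), (242, 108, 195, 94), (245, 110, 203, 98), (248, 110, 190, 117), (251, 109, 192, 122), (254, 109, 195, 119), (257, 110, 173, 127), (260, 110, 188, 122), (263, 110, 187, 123), (266, 109, 197, 118), (269, 110, 186, 122), (272, 110, 179, 121), (275, 109, 35, 58), (278, 105, 19, 53), (281, 78, 25, 51), (284, 113, 20, 52), (287, 135, 10, 52), (290, 115, 31, 50), (293, 8, 5, 192), (296, 20, 4, 174), (299, 20, 7, 111), (302, 10, 8, 94), (305, 12, 13, 95), (308, 0, 13, 96), (311, 6, 13, 96), (314, 165, 5, 98), (317, 0, 11, 92), (320, 109, 172, 101), (323, 108, 190, 98), (326, 108, 208, 93), (329, 108, 189, 97), (332, 111, 176, 97), (335, 110, 186, 100), (338, 112, 183, 106), (341, 110, 188, 197), (344, 110, 189, 196), (347, 110, 189, 196)]
```

```bash
python3 -c "
from h import *
c,o=ld('w16');T=o['eef_pos'][2];q=lambda u,w,z:delta(o,wrist(c,o,u,w,z))
print('flask x',q(316,299,.144)[0]+.014,'y',q((292+343)/2,284,.144)[1],'ring',q(316,274.5,T+.012)[0]-.016,q(316,318.5,T-.010)[0]+.016)
print('y row290 rim',q((297+337)/2,290,.144)[1],'bore y',q((285+347)/2,290,T-.0)[1])
c,o=ld('w11');T=o['eef_pos'][2];print('red ring',q(316,275,T+.014)[0]-.016,q(316,318.5,T-.008)[0]+.016,'flask',q(316,301.2,.144)[0]+.014,'y',q((290.5+343)/2,284,.144)[1],q((294.5+338.5)/2,290,.144)[1],'bore y',q((285+347)/2,290,T)[1])"
```

```text
flask x -0.0008999999999999998 y 0.0008 ring -0.0005000000000000004 -0.0019999999999999983
y row290 rim 0.0006 bore y -0.0001
red ring 0.0001999999999999988 -0.0010000000000000009 flask -0.00020000000000000052 y 0.0003 0.0002 bore y -0.0001
```

Aligned to within about 0.5 mm; nudge y and lower.

```bash
python3 -m inch '[{"x":0,"y":0.0005,"z":0.01,"rx":0,"ry":0,"rz":0,"claw":1},{"x":0,"y":0,"z":0.007,"rx":0,"ry":0,"rz":0,"claw":1},{"x":0,"y":0,"z":0.005,"rx":0,"ry":0,"rz":0,"claw":1},{"x":0,"y":0,"z":0.0,"rx":0,"ry":0,"rz":0,"claw":1}]' | grep -E "eef|contact"; python3 -m inch '[{"x":0,"y":0,"z":0.005,"rx":0,"ry":0,"rz":0,"claw":1},{"x":0,"y":0,"z":0.0,"rx":0,"ry":0,"rz":0,"claw":1}]' | grep -E "eef|contact"
```

```text
eef_pos: [0.5454, 0.3072, 0.1459]
contact_force: [0.6, 0.0, -1.7]
eef_pos: [0.5458, 0.3073, 0.1419]
contact_force: [0.2, 0.1, -2.2]
```

```bash
python3 -m inch '[{"x":0,"y":0,"z":0.01,"rx":0,"ry":0,"rz":0,"claw":1},{"x":0,"y":0,"z":0.01,"rx":0,"ry":0,"rz":0,"claw":1},{"x":0,"y":0,"z":0.005,"rx":0,"ry":0,"rz":0,"claw":1},{"x":0,"y":0,"z":0.003,"rx":0,"ry":0,"rz":0,"claw":1},{"x":0,"y":0,"z":0,"rx":0,"ry":0,"rz":0,"claw":1},{"x":0,"y":0,"z":0.0,"rx":0,"ry":0,"rz":0,"claw":1}]' | grep -E "eef|contact"; python3 -m inch '[{"x":0,"y":0,"z":0,"rx":0,"ry":0,"rz":0,"claw":0.25},{"x":0,"y":0,"z":0,"rx":0,"ry":0,"rz":0,"claw":0.25},{"x":0,"y":0,"z":0,"rx":0,"ry":0,"rz":0,"claw":0.25},{"x":0,"y":0,"z":-0.03,"rx":0,"ry":0,"rz":0,"claw":0.25},{"x":0,"y":0,"z":-0.04,"rx":0,"ry":0,"rz":0,"claw":0.25},{"x":0.01,"y":-0.02,"z":-0.04,"rx":0,"ry":0,"rz":0,"claw":0},{"x":0.02,"y":-0.03,"z":-0.04,"rx":0,"ry":0,"rz":0,"claw":0},{"x":0.02,"y":-0.03,"z":-0.04,"rx":0,"ry":0,"rz":0,"claw":0},{"x":0.01,"y":-0.02,"z":-0.04,"rx":0,"ry":0,"rz":0,"claw":0},{"x":0,"y":0,"z":-0.02,"rx":0,"ry":0,"rz":0,"claw":0}]';python3 -m inch '[{"x":0,"y":0,"z":0,"rx":0,"ry":0,"rz":0,"claw":0},{"x":0,"y":0,"z":0,"rx":0,"ry":0,"rz":0,"claw":0}]' | grep eef; python3 -c "
from h import *
o,c=look('wrist','w17')
for P in[(.5225,.1192,.144),(.5328,.215,.144),(.5455,.3074,.144)]:
  print(P,wproj(c,o,P));mouth(c,o,P,25);ring(c,o,(P[0],P[1],.123),.123,38)"
```

```text
eef_pos: [0.5461, 0.3075, 0.1149]
contact_force: [-0.9, 0.3, -0.7]
time_s: 50.45
eef_pos: [0.4776, 0.2168, 0.3654]
orientation: [[-0.994, 0.111, 0.008], [0.111, 0.994, 0.003], [-0.008, 0.004, -1.0]]
contact_force: [0.7, 0.2, 0.6]
gripper_width: 0.0876
finger_force: 0.0
eef_pos: [0.479, 0.2187, 0.3584]
(0.5225, 0.1192, 0.144) [229.19586023 256.57294071]
ring hue 8.0 [0.5191 0.1216 0.123 ] axes [47.7 49.7] px 234.63543701171875 247.5790786743164
(0.5328, 0.215, 0.144) [317.63330159 256.68089533]
mouth [0.532  0.2146 0.144 ] area 251.0 axes [17.4 18.5] delta [-0.0531  0.0017  0.2144]
ring hue 24.0 [0.529  0.2148 0.123 ] axes [48.8 50.8] px 317.0081367492676 247.41212463378906
(0.5455, 0.3074, 0.144) [402.89471465 258.46333072]
mouth [0.5682 0.3233 0.144 ] area 170.5 axes [17.4 19.6] delta [-0.0772  0.1137  0.2144]
mouth [0.5457 0.3069 0.144 ] area 235.5 axes [16.6 18.2] delta [-0.0566  0.0949  0.2144]
ring hue 110.0 [0.5434 0.3048 0.123 ] axes [46.4 49. ] px 396.59245681762695 250.93828964233398
```

```bash
python3 -m inch '[{"x":0,"y":0,"z":-0.04,"rx":0,"ry":0,"rz":0,"claw":1},{"x":0,"y":0,"z":-0.04,"rx":0,"ry":0,"rz":0,"claw":1},{"x":-0.01,"y":0,"z":-0.02,"rx":0,"ry":0,"rz":0,"claw":1},{"x":-0.035,"y":0,"z":0,"rx":0,"ry":0,"rz":0,"claw":1},{"x":-0.04,"y":0,"z":0,"rx":0,"ry":0,"rz":0,"claw":1},{"x":-0.04,"y":0,"z":0,"rx":0,"ry":0,"rz":0,"claw":1},{"x":-0.04,"y":0,"z":0,"rx":0,"ry":0,"rz":0,"claw":1},{"x":-0.04,"y":0,"z":0,"rx":0,"ry":0,"rz":0,"claw":1},{"x":-0.04,"y":0,"z":0,"rx":0,"ry":0,"rz":0,"claw":1},{"x":0,"y":0,"z":0,"rx":0,"ry":0,"rz":0,"claw":1}]' 20; python3 -m inch '[{"x":0,"y":0,"z":0,"rx":0,"ry":0,"rz":0,"claw":1},{"x":0,"y":0,"z":0,"rx":0,"ry":0,"rz":0,"claw":1}]'; python3 -c "
from h import *
o=get_obs();print(o['qpos'],delta(o,(.7219,.1923,.285)))"
```

```text
time_s: 51.7
eef_pos: [0.6866, 0.18, 0.4139]
orientation: [[-0.993, 0.112, 0.025], [0.112, 0.994, 0.007], [-0.024, 0.01, -1.0]]
contact_force: [-0.2, -0.4, -0.8]
gripper_width: 0.0114
finger_force: 0.0
time_s: 51.9
eef_pos: [0.6827, 0.1817, 0.4244]
orientation: [[-0.993, 0.108, 0.038], [0.109, 0.994, 0.011], [-0.037, 0.015, -0.999]]
contact_force: [-0.4, 0.5, -0.3]
gripper_width: 0.0005
finger_force: 0.0
[ 0.21070233  0.63693668  0.16918089  0.00350517  2.29562779 -1.24902796] [-0.0326  0.0127  0.1409]
```

```bash
python3 -m inch '[{"x":0,"y":0,"z":0.025,"rx":0,"ry":0,"rz":0,"claw":1},{"x":0,"y":0,"z":0.025,"rx":0,"ry":0,"rz":0,"claw":1},{"x":0,"y":0,"z":0,"rx":0,"ry":0,"rz":0,"claw":1},{"x":0,"y":0,"z":0,"rx":0,"ry":0,"rz":0,"claw":1}]'; python3 -c "
from h import *
o=get_obs();print(o['qpos'],delta(o,(.7219,.1923,.285)))
look('side','sd9');look('scene','sc9')"
```

```text
time_s: 52.3
eef_pos: [0.6846, 0.182, 0.3746]
orientation: [[-0.993, 0.108, 0.038], [0.109, 0.994, 0.011], [-0.036, 0.015, -0.999]]
contact_force: [-0.8, -0.2, 0.3]
gripper_width: 0.0004
finger_force: 0.0
[ 0.21062089  0.50583615  0.45499183  0.00297386  2.14166369 -1.24969721] [-0.0327  0.013   0.091 ]
```

```bash
python3 -m inch '[{"x":0,"y":0,"z":0,"rx":0.015,"ry":0.036,"rz":0,"claw":1},{"x":-0.02,"y":0.006,"z":0,"rx":0,"ry":0,"rz":0,"claw":1},{"x":-0.02,"y":0.007,"z":0,"rx":0,"ry":0,"rz":0,"claw":1},{"x":0,"y":0,"z":0,"rx":0,"ry":0,"rz":0,"claw":1},{"x":0,"y":0,"z":0,"rx":0,"ry":0,"rz":0,"claw":1}]'; python3 -c "
from h import *
o=get_obs();print(o['qpos'],delta(o,(.7219,.1923,.285)))
P=np.array([.6225,.2033,.152]);ex=np.array([.994,-.11,0]);ez=np.array([0,0,1.]);ey=np.array([.11,.994,0])
# lid angle from scene cam bar: dark bar ends expected pixels for angles
for a in(1.65,1.7,1.75,1.8,1.85):
  M=P+ex*(-.187*np.cos(a)+.022*np.sin(a))+ez*(.187*np.sin(a)+.022*np.cos(a))
  print(a,proj('scene',[M-.075*ey,M+.075*ey]).round(1).tolist())
im=cv2.imread('pics/scene0.png').max(2)
b=np.argwhere(im[170:205,420:510]<45);b=b+[170,420];print('bar px',b[b[:,1]<440].mean(0),b[b[:,1]>490].mean(0),b[:,1].min(),b[:,1].max())"
```

```text
time_s: 52.9
eef_pos: [0.7183, 0.1878, 0.3663]
orientation: [[-0.994, 0.11, 0.007], [0.11, 0.994, 0.001], [-0.007, 0.002, -1.0]]
contact_force: [-0.3, 0.0, 1.1]
gripper_width: 0.0005
finger_force: 0.0
[ 2.09984927e-01  7.17827693e-01  1.68952821e-01 -1.28604983e-04
  2.24766947e+00 -1.25113586e+00] [-0.0025  0.0047  0.0814]
1.65 [[426.5, 188.9], [497.5, 179.1]]
1.7 [[428.0, 192.4], [499.4, 182.5]]
1.75 [[429.6, 196.0], [501.2, 186.0]]
1.8 [[431.0, 199.9], [503.0, 189.8]]
1.85 [[432.5, 203.9], [504.7, 193.7]]
bar px [192.32989691 433.64948454] [184.2027027  495.06756757] 427 500
```

```bash
python3 -m inch '[{"x":0,"y":0.004,"z":0.03,"rx":0,"ry":0,"rz":0,"claw":1},{"x":0,"y":0,"z":0.03,"rx":0,"ry":0,"rz":0,"claw":1},{"x":0,"y":0,"z":0.02,"rx":0,"ry":0,"rz":0,"claw":1},{"x":0,"y":0,"z":0,"rx":0,"ry":0,"rz":0,"claw":1},{"x":0,"y":0,"z":0,"rx":0,"ry":0,"rz":0,"claw":1}]'; python3 -m inch '[{"x":0.02,"y":0,"z":0,"rx":0,"ry":0,"rz":0,"claw":1},{"x":0.02,"y":0,"z":0,"rx":0,"ry":0,"rz":0,"claw":1},{"x":0.015,"y":0,"z":0,"rx":0,"ry":0,"rz":0,"claw":1},{"x":0.01,"y":0,"z":0,"rx":0,"ry":0,"rz":0,"claw":1},{"x":0,"y":0,"z":0,"rx":0,"ry":0,"rz":0,"claw":1}]'; python3 -c "
from h import *
print(delta(get_obs(),(.6225,.2033,.152)))"
```

```text
time_s: 53.4
eef_pos: [0.7196, 0.192, 0.291]
orientation: [[-0.994, 0.11, 0.013], [0.11, 0.994, 0.003], [-0.013, 0.004, -1.0]]
contact_force: [-0.3, -0.1, 0.7]
gripper_width: 0.0009
finger_force: 0.0
time_s: 53.9
eef_pos: [0.655, 0.1995, 0.2918]
orientation: [[-0.994, 0.109, 0.016], [0.109, 0.994, 0.004], [-0.015, 0.005, -1.0]]
contact_force: [0.2, -0.7, -0.8]
gripper_width: 0.0003
finger_force: 0.0
[ 0.0348 -0.0005  0.1393]
```

```bash
python3 -m inch '[{"x":0.019,"y":0,"z":0.002,"rx":0,"ry":0,"rz":0,"claw":1},{"x":0.019,"y":0,"z":0.002,"rx":0,"ry":0,"rz":0,"claw":1},{"x":0.018,"y":0,"z":0.001,"rx":0,"ry":0,"rz":0,"claw":1},{"x":0.015,"y":0,"z":0.001,"rx":0,"ry":0,"rz":0,"claw":1},{"x":0.015,"y":0,"z":0.002,"rx":0,"ry":0,"rz":0,"claw":1},{"x":0.014,"y":0,"z":0.005,"rx":0,"ry":0,"rz":0,"claw":1},{"x":0.014,"y":0,"z":0.006,"rx":0,"ry":0,"rz":0,"claw":1}]'; python3 -c "
from h import *
print(delta(get_obs(),(.6225,.2033,.152)))"; python3 -m inch '[{"x":0.013,"y":0,"z":0.008,"rx":0,"ry":0,"rz":0,"claw":1},{"x":0.013,"y":0,"z":0.008,"rx":0,"ry":0,"rz":0,"claw":1},{"x":0.012,"y":0,"z":0.011,"rx":0,"ry":0,"rz":0,"claw":1},{"x":0.011,"y":0,"z":0.011,"rx":0,"ry":0,"rz":0,"claw":1},{"x":0.008,"y":0,"z":0.014,"rx":0,"ry":0,"rz":0,"claw":1},{"x":0.008,"y":0,"z":0.014,"rx":0,"ry":0,"rz":0,"claw":1}]';python3 -c "
from h import *
print(delta(get_obs(),(.6225,.2033,.152)));look('side','sd10')
o,c=look('wrist','w18')
h=cv2.cvtColor(c['image'],cv2.COLOR_RGB2HSV);v=h[...,2]
b=np.argwhere(v[100:300,150:500]<45)+[100,150];print(len(b),b.mean(0),b.min(0),b.max(0))"
```

```text
time_s: 54.6
eef_pos: [0.5433, 0.2116, 0.269]
orientation: [[-0.994, 0.11, 0.014], [0.11, 0.994, 0.003], [-0.013, 0.004, -1.0]]
contact_force: [2.9, -0.4, -0.1]
gripper_width: 0.0005
finger_force: 1.4
[-0.078  -0.      0.1181]
time_s: 55.2
eef_pos: [0.4798, 0.2191, 0.203]
orientation: [[-0.994, 0.11, 0.015], [0.11, 0.994, 0.003], [-0.014, 0.005, -1.0]]
contact_force: [2.8, -1.1, 3.3]
gripper_width: 0.0005
finger_force: 1.6
[-0.1428 -0.0002  0.0531]
14154 [237.2137205  315.85099618] [189 150] [299 485]
```

```bash
python3 -m inch '[{"x":0.005,"y":0,"z":0.011,"rx":0,"ry":0,"rz":0,"claw":1},{"x":0.005,"y":0,"z":0.011,"rx":0,"ry":0,"rz":0,"claw":1},{"x":0.003,"y":0,"z":0.008,"rx":0,"ry":0,"rz":0,"claw":1},{"x":0.002,"y":0,"z":0.006,"rx":0,"ry":0,"rz":0,"claw":1},{"x":0,"y":0,"z":0,"rx":0,"ry":0,"rz":0,"claw":1}]'; python3 -m inch '[{"x":0,"y":0,"z":0.004,"rx":0,"ry":0,"rz":0,"claw":1},{"x":0,"y":0,"z":0.003,"rx":0,"ry":0,"rz":0,"claw":1},{"x":0,"y":0,"z":0,"rx":0,"ry":0,"rz":0,"claw":1}]';python3 -m inch '[{"x":0,"y":0,"z":0.003,"rx":0,"ry":0,"rz":0,"claw":1},{"x":0,"y":0,"z":0.003,"rx":0,"ry":0,"rz":0,"claw":1},{"x":0,"y":0,"z":0,"rx":0,"ry":0,"rz":0,"claw":1}]'; python3 -c "
from h import *
print(delta(get_obs(),(.6225,.2033,.158)))"
```

```text
time_s: 55.8
eef_pos: [0.4644, 0.2207, 0.1651]
orientation: [[-0.994, 0.11, 0.011], [0.11, 0.994, 0.003], [-0.011, 0.004, -1.0]]
contact_force: [2.1, -0.7, 3.1]
gripper_width: 0.0008
finger_force: 1.6
time_s: 56.1
eef_pos: [0.4632, 0.2206, 0.1566]
orientation: [[-0.994, 0.11, 0.008], [0.11, 0.994, 0.002], [-0.007, 0.003, -1.0]]
contact_force: [2.1, -0.3, 3.0]
gripper_width: 0.0004
finger_force: 1.2
time_s: 56.4
eef_pos: [0.4633, 0.2207, 0.153]
orientation: [[-0.994, 0.109, 0.009], [0.109, 0.994, 0.002], [-0.009, 0.003, -1.0]]
contact_force: [-3.0, -1.2, 13.1]
gripper_width: 0.0005
finger_force: 6.7
[-0.1602  0.0002 -0.0036]
```

```bash
python3 -m inch '[{"x":0,"y":0,"z":0.003,"rx":0,"ry":0,"rz":0,"claw":1},{"x":0,"y":0,"z":0,"rx":0,"ry":0,"rz":0,"claw":1},{"x":0,"y":0,"z":0,"rx":0,"ry":0,"rz":0,"claw":1}]'|grep -E "eef|contact"; python3 -m inch '[{"x":0,"y":0,"z":0.003,"rx":0,"ry":0,"rz":0,"claw":1},{"x":0,"y":0,"z":0,"rx":0,"ry":0,"rz":0,"claw":1},{"x":0,"y":0,"z":0,"rx":0,"ry":0,"rz":0,"claw":1}]'|grep -E "eef|contact"; python3 - <<'E'
from h import *
look('side','sd11');look('scene','sc11')
P=np.array([.6225,.2033,.152]);ex=np.array([.994,-.11,0]);ez=np.array([0,0,1.]);ey=np.array([.11,.994,0])
for a in(0,.05,.1,.2):
  M=P+ex*(-.187*np.cos(a)+.022*np.sin(a))+ez*(.187*np.sin(a)+.022*np.cos(a))
  print(a,proj('scene',[M-.075*ey,M+.075*ey]).round(1).tolist(),proj('side',[M-.075*ey,M+.075*ey]).round(1).tolist())
for n,x0,x1,y0,y1 in(('sc11',370,460,160,220),('sd11',280,320,150,210)):
  im=cv2.imread(f'pics/{n}.png').max(2)[y0:y1,x0:x1];b=np.argwhere(im<50)
  k,l,st,ce=cv2.connectedComponentsWithStats((im<55).astype(np.uint8))
  print(n,[(s[0]+x0,s[1]+y0,s[2],s[3],s[4]) for s in st[1:] if s[4]>20])
E
```

```text
eef_pos: [0.4633, 0.2207, 0.1512]
contact_force: [-4.0, -1.6, 17.6]
eef_pos: [0.4634, 0.2207, 0.1503]
contact_force: [-8.0, -3.2, 25.7]
0 [[387.0, 193.6], [444.3, 185.8]] [[279.2, 176.6], [283.0, 148.4]]
0.05 [[387.5, 190.8], [445.0, 182.9]] [[279.6, 173.1], [283.4, 145.1]]
0.1 [[387.9, 188.1], [445.7, 180.2]] [[280.3, 169.6], [284.0, 141.9]]
0.2 [[389.0, 183.0], [447.5, 175.1]] [[282.2, 162.6], [285.8, 135.3]]
sc11 [(np.int32(385), np.int32(160), np.int32(75), np.int32(29), np.int32(838)), (np.int32(421), np.int32(184), np.int32(3), np.int32(21), np.int32(33)), (np.int32(425), np.int32(189), np.int32(20), np.int32(9), np.int32(115)), (np.int32(387), np.int32(190), np.int32(31), np.int32(15), np.int32(211))]
sd11 [(np.int32(280), np.int32(150), np.int32(23), np.int32(36), np.int32(342))]
```

```bash
python3 -m inch '[{"x":0,"y":0,"z":-0.012,"rx":0,"ry":0,"rz":0,"claw":1},{"x":0,"y":0,"z":-0.02,"rx":0,"ry":0,"rz":0,"claw":1},{"x":0,"y":0,"z":-0.04,"rx":0,"ry":0,"rz":0,"claw":1},{"x":0,"y":0,"z":-0.04,"rx":0,"ry":0,"rz":0,"claw":1},{"x":0,"y":0,"z":-0.04,"rx":0,"ry":0,"rz":0,"claw":1},{"x":0,"y":0,"z":-0.04,"rx":0,"ry":0,"rz":0,"claw":1},{"x":0,"y":0,"z":-0.02,"rx":0,"ry":0,"rz":0,"claw":1},{"x":0,"y":0,"z":0,"rx":0,"ry":0,"rz":0,"claw":1},{"x":0,"y":0,"z":0,"rx":0,"ry":0,"rz":0,"claw":1},{"x":0,"y":0,"z":0,"rx":0,"ry":0,"rz":0,"claw":1}]'; python3 - <<'E'
from h import *
look('side','sd12');look('scene','sc12')
for n,x0,x1,y0,y1 in(('sc12',370,460,150,220),('sd12',265,320,110,210)):
  im=cv2.imread(f'pics/{n}.png').max(2)[y0:y1,x0:x1]
  k,l,st,ce=cv2.connectedComponentsWithStats((im<55).astype(np.uint8))
  print(n,[(int(s[0]+x0),int(s[1]+y0),*map(int,s[2:])) for s in st[1:] if s[4]>20])
d=lambda a,b,r:np.abs(cv2.imread(f'pics/{a}.png').astype(int)-cv2.imread(f'pics/{b}.png'))[r].mean()
print('lid corner area diff',d('sc11','sc12',np.s_[190:230,345:380]),d('sd11','sd12',np.s_[170:215,280:360]),'noise',d('sc11','sc12',np.s_[430:470,400:440]))
o,c=look('wrist','w19')
H=np.array([.6225,.2033,.152]);ex=np.array([.994,-.11,0]);ey=np.array([.11,.994,0]);ez=np.array([0,0,1.])
for a in(0,.05,.1,.3):
  M=H+ex*(-.187*np.cos(a)+.022*np.sin(a))+ez*(.187*np.sin(a)+.022*np.cos(a));print(a,wproj(c,o,M-.075*ey).round(1),wproj(c,o,M+.075*ey).round(1))
im=c['image'].max(2);k,l,st,ce=cv2.connectedComponentsWithStats((im[60:260]<60).astype(np.uint8));print([(int(s[0]),int(s[1]+60),*map(int,s[2:])) for s in st[1:] if s[4]>150])
for P in[(.5228,.119,.123),(.5325,.215,.123),(.5455,.3074,.123)]:
  u,v=wproj(c,o,P).astype(int);print((u,v),[c['image'][v-22+12*k,u].tolist() for k in range(4)])
E
```

```text
time_s: 58.1
eef_pos: [0.4612, 0.2201, 0.3537]
orientation: [[-0.994, 0.109, 0.003], [0.109, 0.994, -0.0], [-0.003, 0.0, -1.0]]
contact_force: [-0.6, -0.1, -0.4]
gripper_width: 0.0003
finger_force: 0.0
sc12 [(387, 187, 58, 13, 362)]
sd12 [(277, 151, 8, 32, 144)]
lid corner area diff 6.072619047619048 3.273888888888889 noise 2.120625
0 [237.  188.3] [396.3 188.4]
0.05 [235.1 191.2] [398.4 191.3]
0.1 [233.  194.9] [400.5 195. ]
0.3 [224.4 216.6] [409.5 216.7]
[(592, 60, 34, 21, 404), (455, 176, 27, 16, 174), (237, 180, 157, 15, 2040)]
(np.int64(233), np.int64(266)) [[161, 135, 143], [162, 172, 177], [135, 142, 147], [130, 139, 145]]
(np.int64(317), np.int64(265)) [[163, 163, 139], [153, 161, 166], [129, 137, 144], [24, 20, 22]]
(np.int64(399), np.int64(267)) [[122, 140, 162], [154, 162, 163], [125, 134, 140], [122, 133, 136]]
```

```bash
python3 -c "
from station import sign_off
print(sign_off())"
```

```text
the job is handed in; nothing more can be done
None
```

The job is handed in at about 58 s of the 210 s allowed: the green rack stands in the blue tray, all three flasks stand in the bath with the red, yellow and blue rings over their necks, and the lid is shut and stayed shut when I let go; I saw the rack in the tray and the flasks upright, but checked ring seating and the final lid position only from measured positions and pixel positions, as I had used all 14 picture views.

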